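# Pack tube offcuts into a transit case, hook the cover in and bar it

### The arm

A 7-joint arm with a two-finger parallel gripper is mounted at the origin on a cart in front of the work surface, level with it; the furniture and walls round the work are solid. World frame = base frame: x ahead of the robot, y to its left, z up, the work surface at z = 0. Lengths are in m, angles in rad, forces in N, time in s.
With the tool pointing down it reaches from about 0.4 to 0.9 m from the base axis. Payload 5.6 kg.
Tool frame: the origin (TCP) lies on the mounting face of the last link; the fingertips stand 190 mm ahead of it and the grasp point (between the pads) lies 171 mm ahead of it; x points along the fingers, y is the direction in which the jaws open and shut, and the axes are right-handed (so a half turn about x gives the same grasp; the last joint's range is limited). The gripper opens to 92 mm and grips with 3 to 60 N. Pads are 20 mm wide; open, the fingers measure 128 mm over their backs; the gripper's body (75 mm by 189 mm) begins 69 mm behind the grasp point.
Start: joints at [-1.308, 0.468, -0.012, 1.603, 0.006, 1.071, -0.056], TCP at [0.196, 0.62, 0.405] pointing down, gripper open.
Joint ranges: [-2.53, 2.53], [-0.31, 2.02], [-1.57, 1.55], [0.28, 2.44], [-1.29, 4.43], [0.15, 1.84], [-2.92, 2.92]. Speed limits (rad/s): [2.57, 2.57, 3.14, 3.14, 3.14, 3.14, 3.14].

### API

Orientations are given as a rotation vector (axis times angle).
In Python, from station import env gives the robot as it stands.
- The arm moves only by the shell command python3 -m crank 'ROWS' [FORCE]. ROWS is JSON, one flat list of numbers, 5 for each row, row after row: the shift along the tool's x, y, z in cm, then the turn about the tool's x in rad, then the finger opening in cm, from 0 to 9.19. A call has 1 to 5 rows; each row is the pose to reach, as a shift and turn from the pose commanded when the call began, along the tool's axes at that moment; what a row does not reach only later rows make up. A row lasts 1/8 s, in which the tool goes at most 62.5 mm and 10.7 degrees, less where a joint would pass 70% of its speed; a pose out of reach is approached as far as the arm can. A call with a gripper value outside its range is refused whole. The fingers move at their own pace and stop on an object; FORCE is the grip in N (left out, the last holds). Time passes only in rows, so rows that repeat a pose let the fingers close. It gives the time, the measured TCP pose, the force and the opening at its end, in the units of the state.
- env.read_state(): the state, without advancing time (a new reading comes with each control period).
- env.camera(name): name is "scene" or "side" or "wrist"; returns the picture (400x640x3 uint8, blue, green, red); there is no depth.
- env.get_calibration(name): a dict with "fx", "fy", "cx", "cy" (pixels), "k1" (the pictures are not rectified: a ray, as slopes to the right and down, at radius r is drawn at 1 + k1 r^2 times it, then the intrinsics apply), "rvec" (rotation vector, rad) and "tvec" (3), from world to camera coordinates, as OpenCV has them. Camera axes: x right, y down, z forward; pixel columns grow to the right and rows downward; lengths in m; the calibration is good to about 2 mm. A picture is of the moment at which its call begins: read the wrist's pose just before it. get_calibration takes no time and is no camera call; for the wrist camera it gives the pose at the moment of the call.
- env.job_done(): hands the job in, once; it reports no verdict.
The state is a dict: "time_s": time; "joints": joint angles; "joint_velocities": joint speeds; "joint_efforts": joint torques, N m; "ee_pos": TCP position; "orientation": TCP orientation; "contact_force": force on the tool from outside, world axes, zero at the start; "moment": the same for the moment, N m; "finger_gap": finger opening in m.
Only numpy, scipy, OpenCV 4.12 (cv2) and the standard library are available. Lean on these libraries where they do the work, as an engineer would, in place of code of your own. Each camera call takes 0.05 s, during which the arm holds its last target.

### The job

Pack every square-tube offcut on the bench into the open steel case, lying flat on its floor so that nothing stands above the cover's seat. Then fit the loose cover: hook its plain edge under the case's retaining lip and swing it down until it lies flat and fully home inside the rim. Finally lay the square keeper bar across the cover into the two U-brackets on the ends of the case, centred, so that it rests level on the bottoms of both.

Things in the scene. Friction and masses are not known exactly. Their poses are not given: they have to be found in the camera images.
- case: Grey open steel case, fixed, 158 (x) x 220 (y) x 66 mm high. Origin: centre of its underside; x from the lip side to the far wall, y along its length, z up. Walls 4 mm, rim at z = 66. Inside clear 150 x 212 mm, floor at z = 5. Four corner tabs (|x| 59 to 75, |y| 92 to 106 mm, top at z = 52) carry the cover: contents must stay below 52 mm.
- lip_edge (a point): Middle of the free lower edge of the retaining lip, at case (-59, 0, 63) mm; axes as the case. The lip runs along the whole near wall (inner face at case x = -75), overhangs it by 16 mm and is 3 mm thick; its underside is 11 mm above the corner tabs.
- keeper_seat (a point): Midway between the bottoms of the two U-brackets, at case (40, 0, 70) mm; axes as the case. The brackets stand outside the end walls at |y| 110 to 118 mm: U 24 mm wide in x, bottom at case z = 70, prongs 5 mm thick up to z = 86. The middle of the bar's underside belongs here, its length along the case's y.
- cover: Loose aluminium plate 142 (x) x 200 (y) x 4 mm, 0.24 to 0.39 kg. Origin: centre of its underside; z up on the handle's side. Bow handle along y, 90 mm long, at x = -14 mm: grip 12 mm thick, from z = 24 to 36 mm, posts at y = -40 and 40. Seated: x and y as the case's, origin at case z = 52, play 8 mm in x, 12 mm in y. It is 8 mm too long to drop in flat past the lip.
- tongue_edge (a point): Middle of the cover's plain edge (the one that goes under the lip), underside: cover (-71, 0, 0) mm; axes as the cover.
- far_edge (a point): Middle of the cover's other edge, marked by a small raised bead, underside: cover (71, 0, 0) mm; axes as the cover. Seated, it lies just inside the far wall.
- keeper_bar: Square steel bar 16 x 260 x 16 mm, 0.42 kg, lying on the bench. Origin: centre of its underside at the start; y along its length, z up.
- keeper_mid (a point): Centre of volume of the keeper bar; axes as the bar. Seated, it is 8 mm above keeper_seat.
- tube_1: Rusty brown square-tube offcut, 40 x 64 x 40 mm, 0.27 kg, lying on a side. Two or three of tube_1 to tube_3 are present. Origin: centre of its underside at the start; y along its 64 mm length, z up.
- tube_1_mid (a point): Centre of volume of tube_1; axes as the tube.
- tube_2: Rusty brown square-tube offcut, 40 x 64 x 40 mm, 0.27 kg, lying on a side. Two or three of tube_1 to tube_3 are present. Origin: centre of its underside at the start; y along its 64 mm length, z up.
- tube_2_mid (a point): Centre of volume of tube_2; axes as the tube.
- tube_3: Rusty brown square-tube offcut, 40 x 64 x 40 mm, 0.27 kg, lying on a side. Two or three of tube_1 to tube_3 are present. Origin: centre of its underside at the start; y along its 64 mm length, z up.
- tube_3_mid (a point): Centre of volume of tube_3; axes as the tube.
Things that resemble listed ones, but are neither listed nor needed, are in the scene too. What is shaped like the tube_3 but turquoise is not meant.

How it is judged:
By the outcome, as a careful person would: the job done as asked, in the order asked, and still so for the second after the job is handed in, with the robot touching nothing.
Of tube_1, tube_2, tube_3 only 2 to 3 are there at a start; the rules pass over those that are not, and their reading is None.
At some moment in a run one of tube_1, tube_2, tube_3, keeper_bar may be knocked a few centimetres aside while the robot is not near it.
Once in a run the grip may slacken for a moment while it holds something.
It also fails if it takes over 210 s, if anything falls off the work surface, if the arm or the gripper's body presses on something with over 40 N, if the wrist force passes 120 N, or if a joint passes its speed limit or range.

## Working session

There is one attempt and no reset: what is moved stays moved. The work goes in short steps, Python scripts to look and compute and a shell command to move; the robot and the scene stay as the last step left them, time stands still between calls to the robot, and variables do not carry over. Pictures are saved under pics/ and viewed, and the job is handed in when it is done.

```bash
ls; mkdir -p pics
python3 - <<'E'
from station import env
import cv2
s=env.read_state()
print({k:(v if not hasattr(v,'__len__') else [round(float(x),3) for x in v]) for k,v in s.items()})
for n in ["scene","side","wrist"]:
    print(n,env.get_calibration(n))
    cv2.imwrite(f"pics/{n}0.png",env.camera(n))
E
```

```text
pics
{'time_s': 0.0, 'joints': [-1.308, 0.468, -0.012, 1.604, 0.006, 1.071, -0.056], 'joint_velocities': [0.0, -0.001, -0.001, -0.001, -0.0, -0.001, -0.001], 'joint_efforts': [-0.0, -52.057, -0.012, -24.376, -0.057, 0.017, 0.0], 'ee_pos': [0.196, 0.62, 0.404], 'orientation': [0.239, 1.558, -0.241], 'contact_force': [-0.411, 0.923, 0.094], 'moment': [-0.004, -0.017, 0.026], 'finger_gap': 0.09183678554942855}
scene {'fx': 496.69031387915084, 'fy': 496.69031387915084, 'cx': 322.01990141567785, 'cy': 202.9083389648271, 'k1': -0.008576974225529348, 'rvec': array([ 2.26776324, -0.9532267 ,  0.35321068]), 'tvec': array([-0.33064172,  0.36868631,  1.28853762])}
side {'fx': 422.17087872469665, 'fy': 422.17087872469665, 'cx': 310.84839865395946, 'cy': 191.88568000598895, 'k1': -0.03926427081401854, 'rvec': array([ 2.02310727, -0.07870878,  0.06284211]), 'tvec': array([-0.54748316,  0.09526158,  1.23643943])}
wrist {'fx': 296.9810503330593, 'fy': 296.9810503330593, 'cx': 316.5282050694008, 'cy': 200.09728380928277, 'k1': 0.009120138730195362, 'rvec': array([-2.34417737, -1.71838296, -0.24033572]), 'tvec': array([-0.6501683 , -0.03288714,  0.39120716])}
```

View pics/scene0.png

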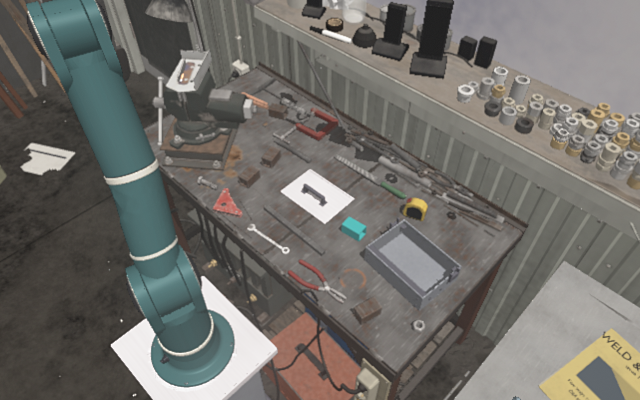

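View pics/side0.png

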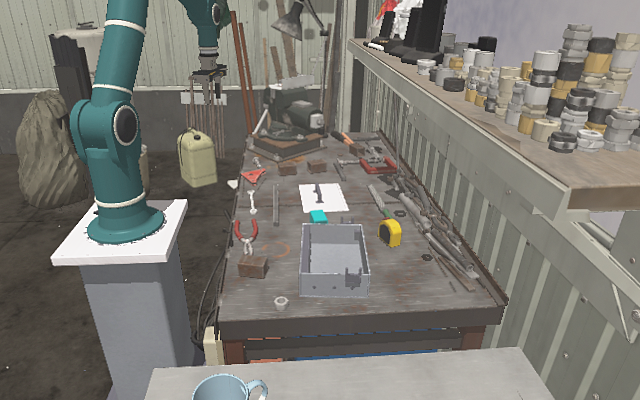

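View pics/wrist0.png

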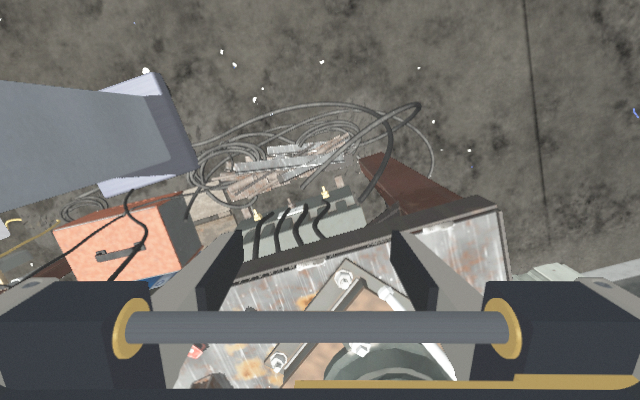

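Run:
```python
import cv2
a=cv2.imread("pics/scene0.png"); b=cv2.imread("pics/side0.png")
cv2.imwrite("pics/z1.png",cv2.resize(a[80:230,190:390],None,fx=4,fy=4,interpolation=cv2.INTER_CUBIC))
cv2.imwrite("pics/z2.png",cv2.resize(a[200:350,280:480],None,fx=4,fy=4,interpolation=cv2.INTER_CUBIC))
cv2.imwrite("pics/z3.png",cv2.resize(b[130:310,220:420],None,fx=4*.82,fy=4*.82,interpolation=cv2.INTER_CUBIC))
```

```text
(no output)
```

View pics/z1.png

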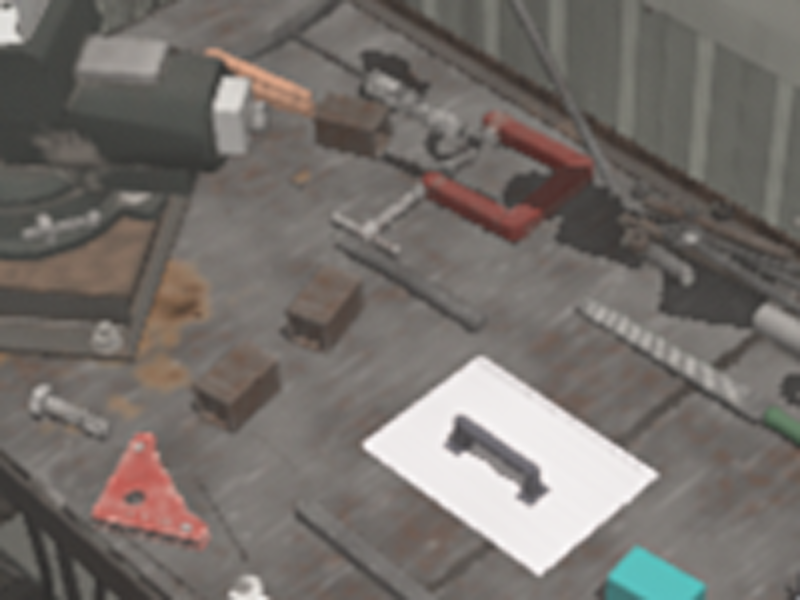

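View pics/z2.png

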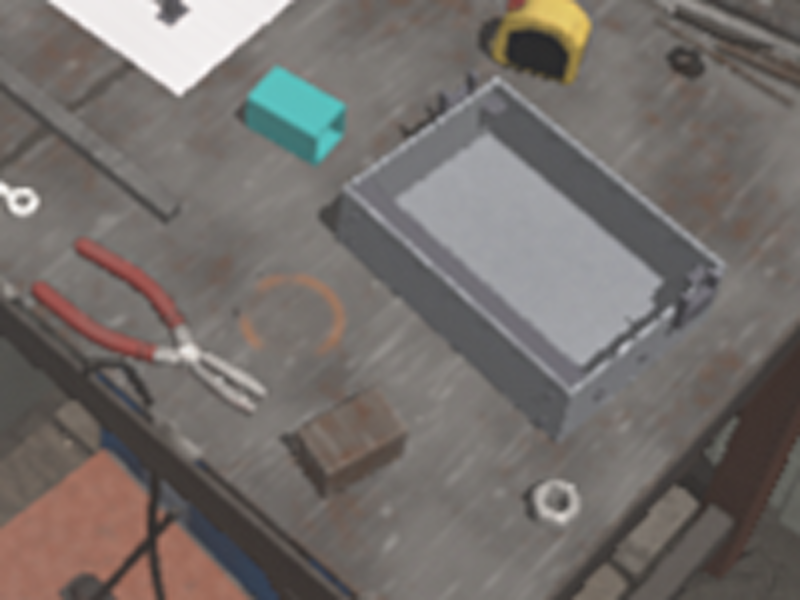

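View pics/z3.png

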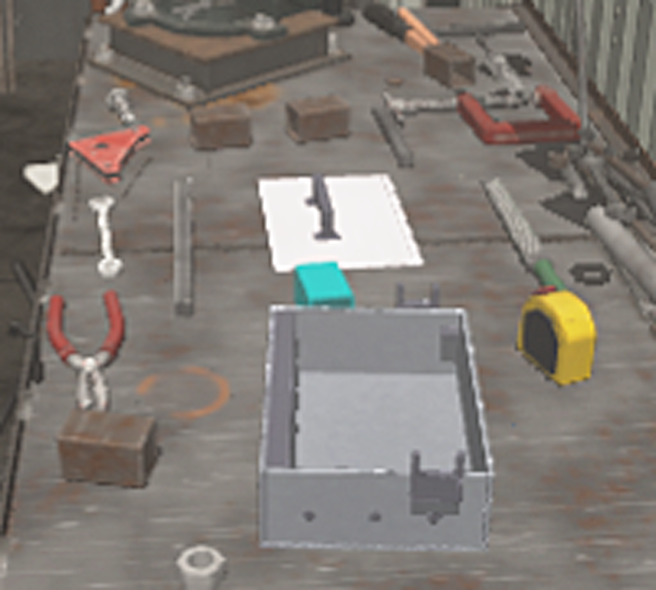

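```bash
cat > h.py <<'E'
import numpy as np, cv2
from scipy.spatial.transform import Rotation as R
from scipy.optimize import least_squares
def KD(c):
    return np.array([[c["fx"],0,c["cx"]],[0,c["fy"],c["cy"]],[0,0,1]]),np.array([c["k1"],0,0,0.])
def proj(c,P):
    K,D=KD(c); return cv2.projectPoints(np.asarray(P,float).reshape(-1,1,3),np.asarray(c["rvec"],float),np.asarray(c["tvec"],float),K,D)[0].reshape(-1,2)
def unproj(c,uv,z):
    K,D=KD(c); n=cv2.undistortPoints(np.asarray(uv,float).reshape(-1,1,2),K,D).reshape(-1,2)
    Rm=cv2.Rodrigues(np.asarray(c["rvec"],float))[0]; o=-Rm.T@np.asarray(c["tvec"],float)
    d=np.c_[n,np.ones(len(n))]@Rm
    z=np.broadcast_to(z,len(n)); return o+d*((z-o[2])/d[:,2])[:,None]
def frame(x,y,yaw,z=0):
    return R.from_euler('z',yaw),np.array([x,y,z])
def draw(img,c,P,edges,col=(0,255,0)):
    p=np.rint(proj(c,P)*8).astype(int)
    for a,b in edges: cv2.line(img,tuple(p[a]),tuple(p[b]),col,1,cv2.LINE_AA,3)
BE=[(0,1),(1,3),(3,2),(2,0),(4,5),(5,7),(7,6),(6,4),(0,4),(1,5),(2,6),(3,7)]
def box(sx,sy,z0,z1,x,y,yaw):
    P=np.array([[i*sx/2,j*sy/2,z] for z in(z0,z1) for i in(-1,1) for j in(-1,1)])
    return R.from_euler('z',yaw).apply(P)+[x,y,0]
E
python3 - <<'E'
from station import env
from h import *
c=env.get_calibration("scene")
print("case",unproj(c,[(366.25,246.75),(404.25,220),(460.5,266.75),(423,297.5)],.066).round(3))
z=lambda L,o,s:[(o[0]+a/s,o[1]+b/s) for a,b in L]
print("cover",unproj(c,z([(362,444),(480,355),(659,475),(541,576)],(190,80),4),.004).round(3))
print("tubeA top",unproj(c,z([(195,384),(240,347),(281,369),(236,408)],(190,80),4),.04).round(3))
print("tubeB top",unproj(c,z([(288,305),(325,270),(362,288),(325,325)],(190,80),4),.04).round(3))
print("C top",unproj(c,z([(317,110),(342,95),(388,110),(365,130)],(190,80),4),.04).round(3))
print("D top",unproj(c,z([(300,440),(365,393),(406,433),(330,470)],(280,200),4),.04).round(3))
print("turq top",unproj(c,z([(277,67),(345,103),(315,138),(246,102)],(280,200),4),.04).round(3))
print("bar1",unproj(c,z([(299,505)],(190,80),4)+z([(172,215)],(280,200),4),.01).round(3))
print("bar2",unproj(c,z([(340,243),(478,326)],(190,80),4),.01).round(3))
E
```

```text
case [[ 0.509 -0.14   0.066]
 [ 0.661 -0.157  0.066]
 [ 0.639 -0.371  0.066]
 [ 0.489 -0.355  0.066]]
cover [[0.518 0.237 0.004]
 [0.659 0.241 0.004]
 [0.664 0.039 0.004]
 [0.522 0.035 0.004]]
tubeA top [[0.447 0.358 0.04 ]
 [0.501 0.365 0.04 ]
 [0.508 0.321 0.04 ]
 [0.453 0.313 0.04 ]]
tubeB top [[0.562 0.374 0.04 ]
 [0.613 0.384 0.04 ]
 [0.62  0.345 0.04 ]
 [0.568 0.333 0.04 ]]
C top [[0.755 0.554 0.04 ]
 [0.786 0.554 0.04 ]
 [0.801 0.507 0.04 ]
 [0.766 0.5   0.04 ]]
D top [[ 0.349 -0.243  0.04 ]
 [ 0.405 -0.251  0.04 ]
 [ 0.402 -0.29   0.04 ]
 [ 0.346 -0.272  0.04 ]]
turq top [[ 0.573 -0.018  0.04 ]
 [ 0.583 -0.078  0.04 ]
 [ 0.542 -0.084  0.04 ]
 [ 0.531 -0.024  0.04 ]]
bar1 [[ 0.435  0.22   0.01 ]
 [ 0.434 -0.042  0.01 ]]
bar2 [[0.666 0.427 0.01 ]
 [0.678 0.263 0.01 ]]
```

```bash
cat >> h.py <<'E'
def go(s,gp=None,yaw=None,tcp=None,pr=True):
    """rows needed: gp=target grasp point (world), yaw=angle of jaw axis (tool y) in world xy; mod pi handled"""
    M=R.from_rotvec(s["orientation"]).as_matrix(); p=np.array(s["ee_pos"])
    cur=np.arctan2(M[1,1],M[0,1])
    turn=0.
    if yaw is not None:
        d=(yaw-cur+np.pi/2)%np.pi-np.pi/2   # change of world yaw (ccw)
        turn=d*np.sign(M[2,0])  # tool x down -> negative
    g=p+0.171*M[:,0]
    if gp is not None:
        sh=M.T@(np.array(gp)-g)*100
    else: sh=np.zeros(3)
    if pr: print("t",round(s["time_s"],2),"grasp",g.round(4),"yaw",round(cur,4),"down",M[:,0].round(4),"gap",round(s["finger_gap"],4),"F",np.round(s["contact_force"],1),"j7",round(s["joints"][6],2))
    if gp is not None or yaw is not None: print("  shift cm",sh.round(2),"turn",round(turn,3),"rows>=",max(np.linalg.norm(sh)/6.25,abs(turn)/.186).round(1))
    return sh,turn
E
python3 - <<'E'
from station import env
from h import *
s=env.read_state(); go(s,[0.5,0.25,0.25],0)
M=R.from_rotvec(s["orientation"]).as_matrix();print(M.round(4))
c=env.get_calibration("wrist");Rm=cv2.Rodrigues(c["rvec"])[0];o=-Rm.T@c["tvec"]
print("cam in tool",M.T@(o-np.array(s["ee_pos"])), M.T@Rm.T)
c=env.get_calibration("scene");print(unproj(c,[(165,165),(240,165),(250,110),(180,100)],0).round(3))
E
```

```text
t 0.15 grasp [0.1956 0.6194 0.233 ] yaw 1.265 down [-3.0e-04 -1.3e-03 -1.0e+00] gap 0.0917 F [0.1 0.4 0.7] j7 -0.06
  shift cm [ -1.66 -26.07  40.15] turn 1.265 rows>= 7.7
[[-3.000e-04  3.011e-01  9.536e-01]
 [-1.300e-03  9.536e-01 -3.011e-01]
 [-1.000e+00 -1.300e-03  1.000e-04]]
cam in tool [ 0.01917782  0.00070385 -0.07613294] [[-8.19003882e-04 -2.75197683e-01  9.61387312e-01]
 [ 9.99999664e-01 -1.85218218e-04  7.98878841e-04]
 [-4.17831615e-05  9.61387643e-01  2.75197742e-01]]
[[0.323 0.616 0.   ]
 [0.505 0.43  0.   ]
 [0.724 0.637 0.   ]
 [0.571 0.883 0.   ]]
```

```bash
python3 -m crank '[-6,0,0,0,9.19, -10,-3,4,0.17,9.19, -10,-6,9,0.35,9.19, -10,-9,14,0.52,9.19, -10,-12,19,0.7,9.19]'
python3 - <<'E'
from station import env
from h import *
s=env.read_state(); go(s,[0.5,0.22,0.34],0)
E
```

```text
time_s: 0.78
ee_pos: [0.3417, 0.4465, 0.5047]
orientation: [0.788, 1.423, -0.788]
contact_force: [0.8, 0.1, -0.3]
finger_gap: 0.0919
t 0.78 grasp [0.3417 0.4465 0.3337] yaw 0.5592 down [ 0.e+00  2.e-04 -1.e+00] gap 0.0919 F [ 0.8  0.1 -0.3] j7 -0.38
  shift cm [-0.63  1.4  27.6 ] turn 0.559 rows>= 4.4
```

```bash
python3 -m crank '[0,0,6,0.18,9.19, 0,0.5,12,0.36,9.19, 0,1,18,0.559,9.19, 0,1.4,24,0.559,9.19, 0,1.4,27.6,0.559,9.19]'
python3 - <<'E'
from station import env
from h import *
s=env.read_state(); go(s)
c=env.get_calibration("wrist"); i=env.camera("wrist"); cv2.imwrite("pics/w1.png",i); np.save("w1.npy",c,allow_pickle=True)
E
```

```text
time_s: 1.4
ee_pos: [0.5017, 0.2195, 0.5047]
orientation: [1.207, 1.209, -1.207]
contact_force: [0.5, -0.2, -0.2]
finger_gap: 0.0919
t 1.4 grasp [0.5018 0.2194 0.3337] yaw 0.0022 down [ 5.e-04 -6.e-04 -1.e+00] gap 0.0919 F [ 0.5 -0.2 -0.2] j7 -0.38
```

View pics/w1.png

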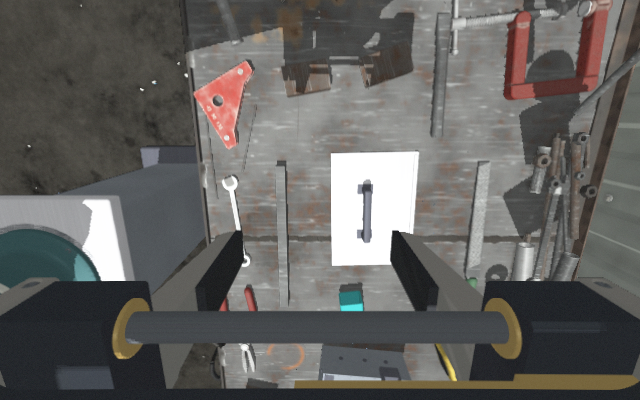

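```bash
python3 -m crank '[1,1,-6,0,9.19, 3,2,-12,0,9.19, 5,2,-15,0,9.19, 5,2,-15,0,9.19]'
python3 - <<'E'
from station import env
from h import *
s=env.read_state(); go(s)
c=env.get_calibration("wrist"); i=env.camera("wrist"); cv2.imwrite("pics/w2.png",i); np.save("w2.npy",c,allow_pickle=True)
E
```

```text
time_s: 1.95
ee_pos: [0.5178, 0.3758, 0.4517]
orientation: [1.197, 1.215, -1.205]
contact_force: [-1.0, -0.4, 0.2]
finger_gap: 0.0918
t 1.95 grasp [0.5171 0.3753 0.2807] yaw 0.011 down [-0.0041 -0.0027 -1.    ] gap 0.0918 F [-1.  -0.4  0.2] j7 -0.54
```

View pics/w2.png

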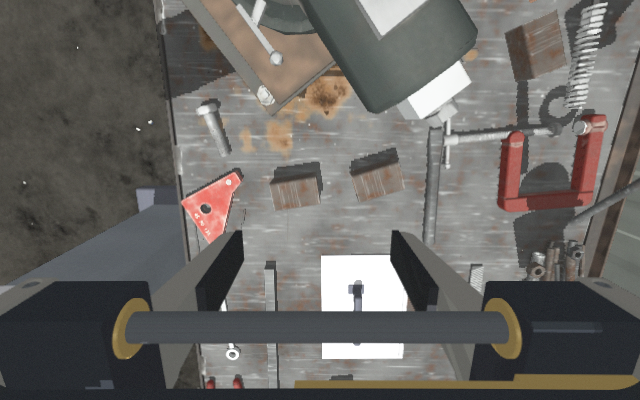

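Run:
```python
import cv2
a=cv2.imread("pics/w2.png")
u=lambda r:cv2.resize(a[r[0]:r[1],r[2]:r[3]],None,fx=5,fy=5,interpolation=cv2.INTER_CUBIC)
cv2.imwrite("pics/z4.png",u((135,225,260,420)))
cv2.imwrite("pics/z5.png",u((0,100,490,620)))
```

```text
(no output)
```

View pics/z4.png

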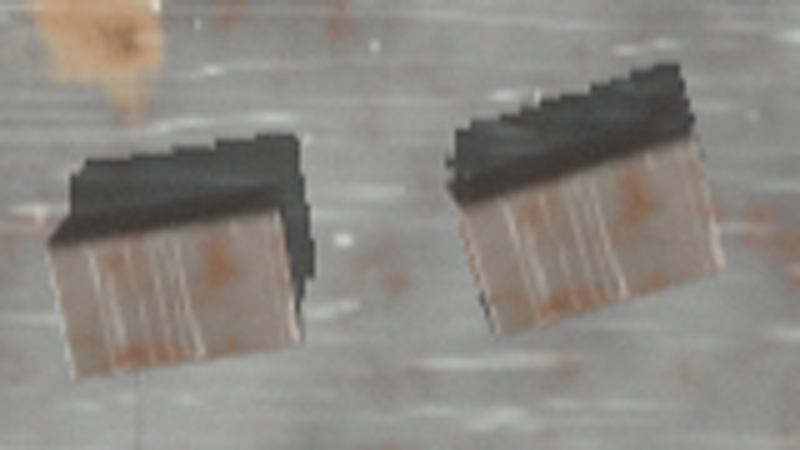

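View pics/z5.png

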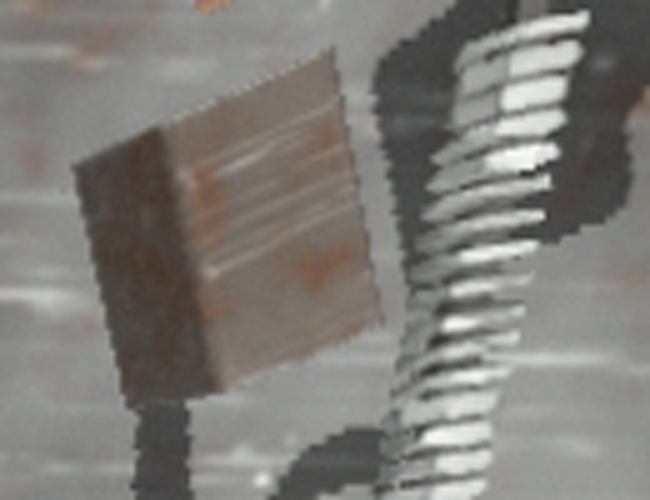

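Run:
```python
from h import *
c=np.load("w2.npy",allow_pickle=True).item()
z=lambda L,o,s:[(o[0]+a/s,o[1]+b/s) for a,b in L]
def rep(n,L,o,zz):
    P=unproj(c,z(L,o,5),zz); e=[np.linalg.norm(P[i]-P[(i+1)%4]).round(4) for i in range(4)]
    d=P[1]-P[0];f=P[2]-P[3]; g=d+f
    print(n,zz,"ctr",P.mean(0).round(4),"edges",e,"yaw01",np.arctan2(g[1],g[0]).round(3))
for zz in(.04,):
    rep("A",[(50,245),(277,210),(300,342),(75,378)],(260,135),zz)
    rep("B",[(458,206),(692,138),(721,270),(497,335)],(260,135),zz)
    rep("C",[(165,125),(333,50),(381,325),(222,390)],(490,0),zz)
```

```text
A 0.04 ctr [0.4887 0.3489 0.04  ] edges [np.float64(0.0623), np.float64(0.0376), np.float64(0.0634), np.float64(0.0382)] yaw01 0.173
B 0.04 ctr [0.6013 0.366  0.04  ] edges [np.float64(0.064), np.float64(0.0375), np.float64(0.0628), np.float64(0.038)] yaw01 0.306
C 0.04 ctr [0.7865 0.5346 0.04  ] edges [np.float64(0.0382), np.float64(0.063), np.float64(0.0376), np.float64(0.0626)] yaw01 0.407
```

Run:
```python
from station import env
from h import *
s=env.read_state(); go(s,[.4887,.349,.024],.173+np.pi/2); print(np.round(s["joints"],2))
```

```text
t 2.0 grasp [0.5185 0.3732 0.2823] yaw 0.0079 down [-0.0019 -0.0022 -1.    ] gap 0.0916 F [-0.  -0.4  0.3] j7 -0.54
  shift cm [25.84 -2.95  2.34] turn 1.406 rows>= 7.6
[-0.95  0.42  0.37  1.6  -0.16  1.16 -0.54]
```

```bash
python3 -m crank '[3,-0.6,0.5,0.18,9.19, 6,-1.2,1,0.36,9.19, 9,-1.8,1.5,0.54,9.19, 11,-2.4,2,0.72,9.19, 13,-2.95,2.34,0.9,9.19]';python3 -m crank '[0,0,0,0.18,9.19, 0,0,0,0.36,9.19, 0,0,0,0.506,9.19, 0,0,0,0.506,9.19]'
python3 - <<'E'
from station import env
from h import *
s=env.read_state(); go(s,[.4887,.349,.024],.173+np.pi/2); print(np.round(s["joints"],2))
c=env.get_calibration("wrist"); i=env.camera("wrist"); cv2.imwrite("pics/w3.png",i); np.save("w3.npy",c,allow_pickle=True)
E
```

```text
time_s: 2.62
ee_pos: [0.4907, 0.3471, 0.3255]
orientation: [1.838, 0.638, -1.835]
contact_force: [-0.3, 0.3, 0.2]
finger_gap: 0.092
time_s: 3.12
ee_pos: [0.4907, 0.3479, 0.3258]
orientation: [2.134, 0.183, -2.131]
contact_force: [-0.2, 0.9, 0.2]
finger_gap: 0.0918
t 3.12 grasp [0.4909 0.348  0.1548] yaw -1.4003 down [ 1.3e-03  7.0e-04 -1.0e+00] gap 0.0918 F [-0.2  0.9  0.2] j7 -1.73
  shift cm [13.08 -0.13  0.22] turn -0.003 rows>= 2.1
[-1.16  0.54  0.65  1.83 -0.4   0.91 -1.73]
```

View pics/w3.png

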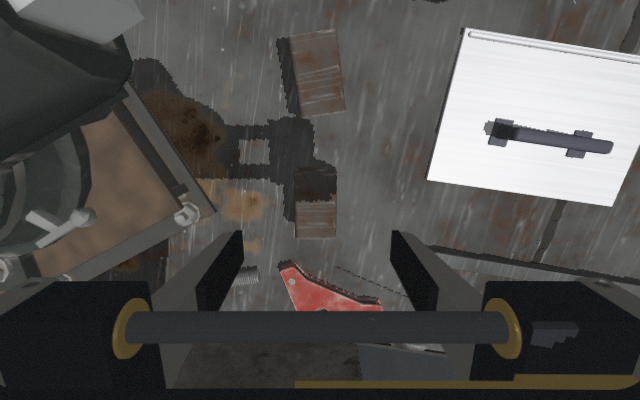

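```bash
python3 -m crank '[6,-0.05,0.1,0,9.19, 11,-0.1,0.2,0,9.19, 13,-0.13,0.22,0,9.19, 13,-0.13,0.22,0,9.19]' ; python3 -m crank '[0,0,0,0,3.5, 0,0,0,0,3.5, 0,0,0,0,3.5, 0,0,0,0,3.5, 0,0,0,0,3.5]' 25
python3 - <<'E'
from station import env
from h import *
s=env.read_state(); go(s)
c=env.get_calibration("wrist"); i=env.camera("wrist"); cv2.imwrite("pics/w4.png",i)
E
```

```text
time_s: 3.68
ee_pos: [0.488, 0.3495, 0.1944]
orientation: [2.131, 0.182, -2.133]
contact_force: [0.2, -0.4, -0.2]
finger_gap: 0.0917
time_s: 4.3
ee_pos: [0.4877, 0.3501, 0.1948]
orientation: [2.132, 0.183, -2.132]
contact_force: [-0.2, -1.7, -0.6]
finger_gap: 0.044
t 4.3 grasp [0.4877 0.3501 0.0238] yaw -1.3999 down [ 2.e-04  1.e-04 -1.e+00] gap 0.044 F [-0.2 -1.7 -0.6] j7 -1.62
```

```bash
python3 -m crank '[0,0,0,0,3, 0,0,0,0,3, 0,0,0,0,3]' 30
python3 - <<'E'
from station import env
from h import *
s=env.read_state(); go(s)
E
```

```text
time_s: 4.72
ee_pos: [0.4878, 0.3499, 0.1948]
orientation: [2.132, 0.182, -2.132]
contact_force: [0.5, -1.4, 2.6]
finger_gap: 0.0395
t 4.72 grasp [0.4878 0.3499 0.0238] yaw -1.4001 down [-0.e+00 -1.e-04 -1.e+00] gap 0.0395 F [ 0.5 -1.4  2.6] j7 -1.62
```

```bash
python3 -m crank '[-6,0,0,0,3, -12,0,0,0,3]'
python3 - <<'E'
from station import env
from h import *
s=env.read_state(); go(s,[.5,-.2,.28],-.105)
E
```

```text
time_s: 4.97
ee_pos: [0.4872, 0.35, 0.3148]
orientation: [2.129, 0.18, -2.133]
contact_force: [0.3, 1.3, -2.3]
finger_gap: 0.0401
t 4.97 grasp [0.4869 0.3496 0.1438] yaw -1.4002 down [-0.0017 -0.0023 -1.    ] gap 0.0401 F [ 0.3  1.3 -2.3] j7 -1.72
  shift cm [-13.5   54.41   8.07] turn -1.295 rows>= 9.1
```

```bash
python3 -m crank '[-3,5.5,1,-0.15,3, -6,11,2,-0.3,3, -9,16.5,2.5,-0.45,3, -11,22,3,-0.6,3, -13.5,27,4,-0.75,3]'
python3 - <<'E'
from station import env
from h import *
s=env.read_state(); go(s,[.5,-.2,.28],-.105)
E
```

```text
time_s: 5.6
ee_pos: [0.4937, 0.075, 0.45]
orientation: [1.667, 0.831, -1.668]
contact_force: [0.7, 0.9, -2.1]
finger_gap: 0.0398
t 5.6 grasp [0.4937 0.075  0.279 ] yaw -0.6462 down [-5.e-04 -1.e-04 -1.e+00] gap 0.0398 F [ 0.7  0.9 -2.1] j7 -0.73
  shift cm [-0.1  17.06 21.57] turn -0.541 rows>= 4.4
```

```bash
python3 -m crank '[0,3.4,4.3,-0.14,3, 0,6.8,8.6,-0.28,3, 0,10.2,12.9,-0.42,3, 0,14,17,-0.541,3, 0,17.06,21.57,-0.541,3]';python3 -m crank '[0,0,0,0,3]'
python3 - <<'E'
from station import env
from h import *
s=env.read_state(); go(s)
c=env.get_calibration("wrist"); i=env.camera("wrist"); cv2.imwrite("pics/w5.png",i); np.save("w5.npy",c,allow_pickle=True)
cv2.imwrite("pics/side1.png",env.camera("side"))
E
```

```text
time_s: 6.22
ee_pos: [0.4994, -0.1992, 0.4492]
orientation: [1.288, 1.157, -1.288]
contact_force: [-0.3, -0.4, -3.6]
finger_gap: 0.0398
time_s: 6.35
ee_pos: [0.4977, -0.2026, 0.4495]
orientation: [1.294, 1.15, -1.297]
contact_force: [0.3, 0.8, -2.6]
finger_gap: 0.0397
t 6.35 grasp [ 0.4976 -0.203   0.2785] yaw -0.1181 down [-7.0e-04 -2.3e-03 -1.0e+00] gap 0.0397 F [ 0.3  0.8 -2.6] j7 0.42
```

View pics/w5.png

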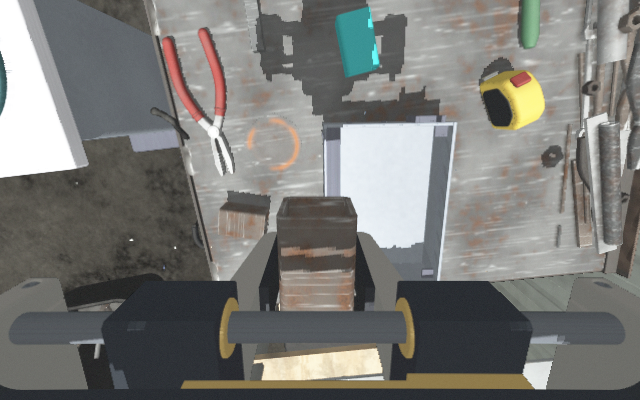

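Run:
```python
import cv2
a=cv2.imread("pics/w5.png")
u=lambda r:cv2.resize(a[r[0]:r[1],r[2]:r[3]],None,fx=5,fy=5,interpolation=cv2.INTER_CUBIC)
cv2.imwrite("pics/z6.png",u((180,245,205,285)))
cv2.imwrite("pics/z7.png",u((100,220,310,465)))
```

```text
(no output)
```

View pics/z6.png

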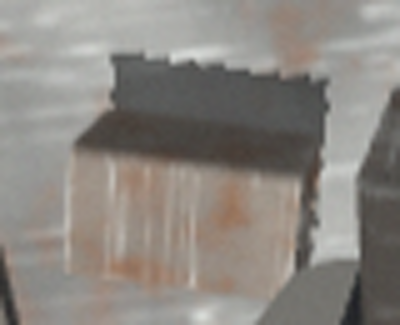

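View pics/z7.png

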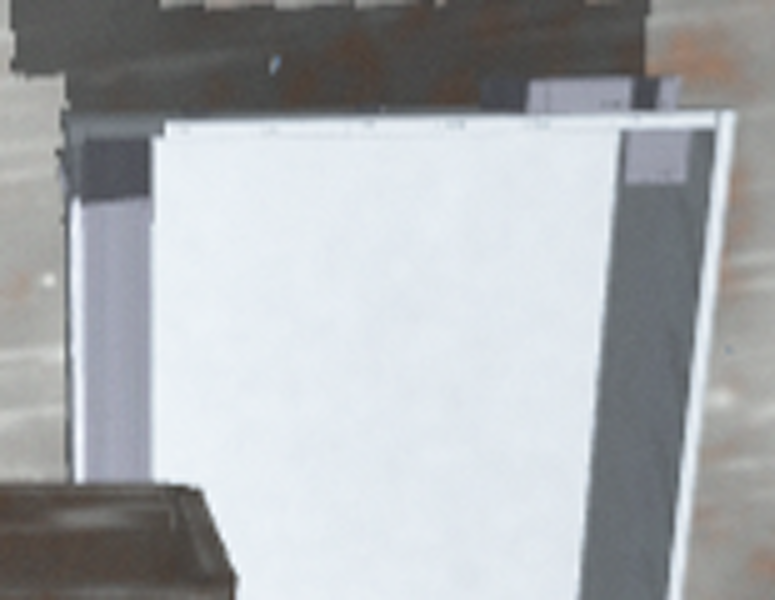

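View pics/side1.png

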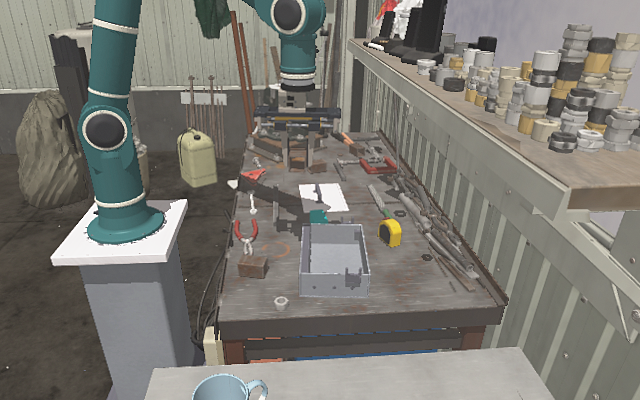

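Run:
```python
from station import env
from h import *
c=np.load("w5.npy",allow_pickle=True).item()
z=lambda L,o,s:[(o[0]+a/s,o[1]+b/s) for a,b in L]
P=unproj(c,z([(73,148),(303,182)],(205,180),5),.04);print(P.round(4),np.linalg.norm(P[0]-P[1]))
P2=unproj(c,z([(68,272),(262,295)],(205,180),5),.04);print(P2.round(4), np.linalg.norm(P[0]-P2[0]))
P=unproj(c,z([(68,117),(735,112),(673,600)],(310,100),5),.066);print(P.round(4),np.linalg.norm(P[0]-P[1]))
s=env.get_calibration("side");print(proj(s,[(.5,-.2,.28),(.5,-.2,.45)]))
```

```text
[[ 0.3608 -0.2347  0.04  ]
 [ 0.4221 -0.2519  0.04  ]] 0.06369148565666055
[[ 0.3518 -0.2707  0.04  ]
 [ 0.405  -0.2841  0.04  ]] 0.037108724262337876
[[ 0.5155 -0.1363  0.066 ]
 [ 0.6724 -0.1539  0.066 ]
 [ 0.658  -0.2756  0.066 ]] 0.15780983490046885
[[297.94079907 155.9316926 ]
 [297.67750596  81.56374472]]
```

Run:
```python
import cv2,numpy as np
b=cv2.imread("pics/side0.png");a=cv2.imread("pics/scene0.png")
u=lambda a,r:cv2.resize(a[r[0]:r[1],r[2]:r[3]],(400,300),interpolation=cv2.INTER_CUBIC)
cv2.imwrite("pics/z8.png",np.vstack([np.hstack([u(b,(134,164,340,380)),u(b,(145,187,270,326))]),np.hstack([u(a,(95,125,255,295)),u(a,(295,325,345,385))])]))
```

```text
(no output)
```

View pics/z8.png

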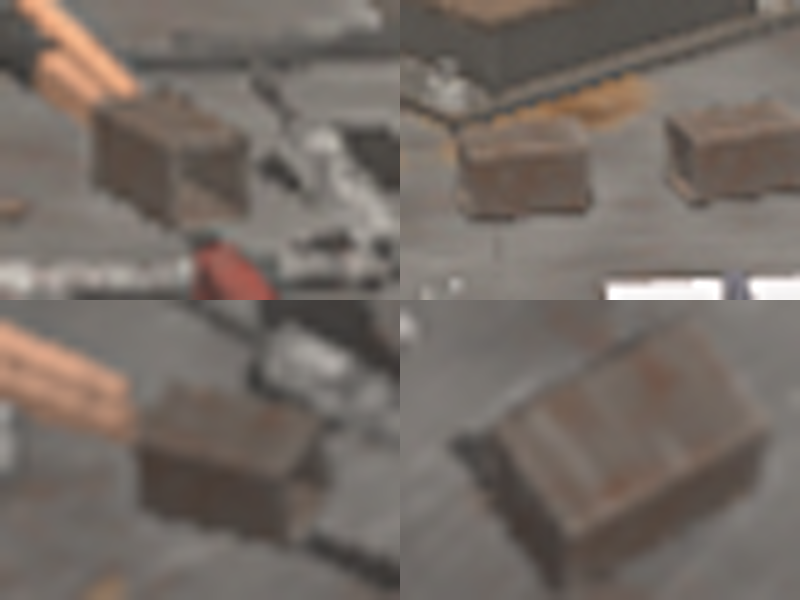

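```bash
cat > fc.py <<'E'
from station import env
from h import *
cw=np.load("w5.npy",allow_pickle=True).item();cs=env.get_calibration("scene");cd=env.get_calibration("side")
z=lambda L,o,s:np.array([(o[0]+a/s,o[1]+b/s) for a,b in L])
Cn=np.array([[-79,110,66],[79,110,66],[79,-110,66],[-79,-110,66]])/1000.
obs=[("w",cw,z([(68,117),(735,112)],(310,100),5),[0,1],1),("s",cs,z([(345,187),(497,80),(722,267),(572,390)],(280,200),4),[0,1,2,3],1),("d",cd,z([(268,310),(465,310),(490,470),(260,470)],(220,130),3.28),[0,1,2,3],1)]
def res(p,sel):
    P=R.from_euler('z',p[2]).apply(Cn)+[p[0],p[1],0]
    return np.concatenate([(proj(c,P[i])-uv).ravel() for n,c,uv,i,w in obs if n in sel])
for sel in ("w","s","d","sd","wsd"):
    r=least_squares(res,[.57,-.25,-.1],args=(sel,)); print(sel,r.x.round(4),"rms",np.sqrt(np.mean(r.fun**2)).round(2))
print(res(r.x,"wsd").reshape(-1,2).round(1))
E
python3 fc.py
```

```text
w [ 0.5817 -0.2544 -0.1119] rms 0.06
s [ 0.5752 -0.2552 -0.1004] rms 0.89
d [ 0.5808 -0.2569 -0.0976] rms 0.91
sd [ 0.5789 -0.2556 -0.098 ] rms 1.16
wsd [ 0.5808 -0.2546 -0.1101] rms 1.21
[[-1.   0.4]
 [-0.9  0.2]
 [ 0.3 -1.9]
 [ 1.3 -2.3]
 [ 2.3 -1.3]
 [ 0.3 -0.1]
 [ 0.6 -2.2]
 [-0.2 -0.9]
 [ 0.3  0.9]
 [-1.4 -0.8]]
```

```bash
cat >> h.py <<'E'
CASE=[.581,-.2552,-.106]
def cw(x,y,z):
    p=R.from_euler('z',CASE[2]).apply([x/1000,y/1000,0])+[CASE[0],CASE[1],0]; p[2]=z/1000; return p
E
python3 - <<'E'
from station import env
from h import *
s=env.read_state(); print(cw(-12,-68,29.5)); go(s,cw(-12,-68,130),CASE[2])
E
```

```text
[ 0.56187284 -0.32154871  0.0295    ]
t 6.45 grasp [ 0.4989 -0.1978  0.278 ] yaw -0.1107 down [-1.1e-03  7.0e-04 -1.0e+00] gap 0.0396 F [ 0.1  0.3 -2.3] j7 0.41
  shift cm [14.79  7.64 11.61] turn -0.005 rows>= 3.2
```

View pics/w4.png

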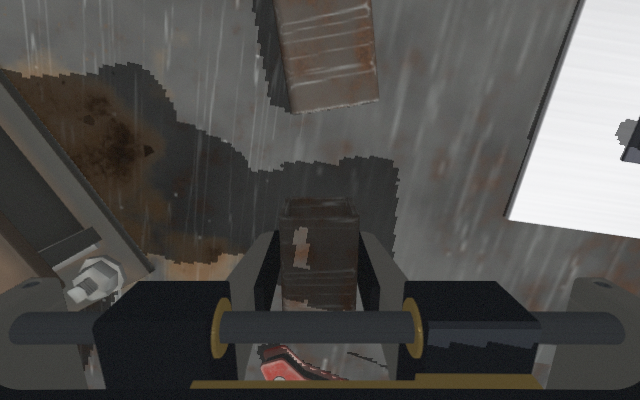

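```bash
python3 -m crank '[4,2,3,0,3, 8,4,6,0,3, 12,6,9,0,3, 14.8,7.6,11,0,3, 14.8,7.6,11,0,3]'
python3 - <<'E'
from station import env
from h import *
s=env.read_state(); go(s,cw(-12,-62,29.5),CASE[2])
c=env.get_calibration("wrist"); i=env.camera("wrist"); cv2.imwrite("pics/w6.png",i); np.save("w6.npy",c,allow_pickle=True)
E
```

```text
time_s: 7.08
ee_pos: [0.5632, -0.3144, 0.2984]
orientation: [1.287, 1.161, -1.292]
contact_force: [-0.5, -0.3, -2.8]
finger_gap: 0.0398
t 7.08 grasp [ 0.5624 -0.314   0.1274] yaw -0.1081 down [-0.0051  0.0018 -1.    ] gap 0.0398 F [-0.5 -0.3 -2.8] j7 0.74
  shift cm [9.79 0.08 0.16] turn -0.002 rows>= 1.6
```

View pics/w6.png

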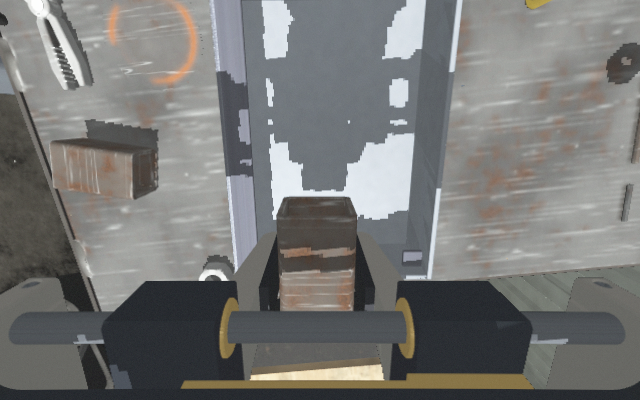

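```bash
python3 -m crank '[4,0,0.1,0,3, 8,0.1,0.15,0,3, 9.4,0.1,0.16,0,3, 9.7,0.1,0.16,0,3]'
python3 - <<'E'
from station import env
from h import *
s=env.read_state(); go(s,cw(-12,-62,29.5),CASE[2])
i=cv2.imread("pics/w6.png"); cv2.imwrite("pics/z9.png",cv2.resize(i[105:215,30:180],None,fx=5,fy=5,interpolation=cv2.INTER_CUBIC))
E
```

```text
time_s: 7.62
ee_pos: [0.5643, -0.3162, 0.2054]
orientation: [1.289, 1.156, -1.287]
contact_force: [0.6, 0.5, -2.7]
finger_gap: 0.0396
t 7.62 grasp [ 0.5644 -0.3161  0.0344] yaw -0.1077 down [ 6.e-04  3.e-04 -1.e+00] gap 0.0396 F [ 0.6  0.5 -2.7] j7 0.8
  shift cm [ 0.49 -0.2  -0.03] turn -0.002 rows>= 0.1
```

View pics/z9.png

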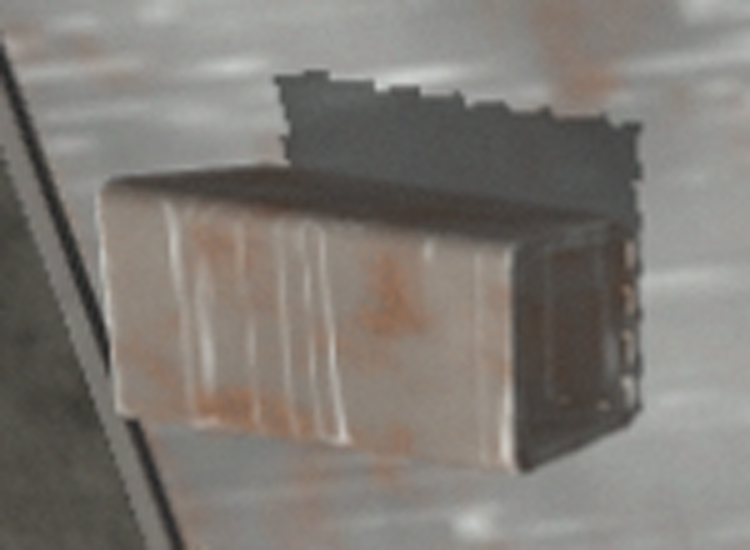

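```bash
python3 -m crank '[0.4,-0.2,0,0,3, 0.55,-0.2,0,0,3]'; python3 -m crank '[0,0,0,0,4.6, 0,0,0,0,5, 0,0,0,0,5]'
python3 - <<'E'
from station import env
from h import *
s=env.read_state(); go(s,cw(-12,-62,29.5),CASE[2])
E
```

```text
time_s: 7.88
ee_pos: [0.5621, -0.317, 0.2004]
orientation: [1.29, 1.154, -1.288]
contact_force: [0.2, 0.0, -2.5]
finger_gap: 0.0399
time_s: 8.25
ee_pos: [0.562, -0.3171, 0.1996]
orientation: [1.289, 1.155, -1.289]
contact_force: [-0.3, -0.3, -0.3]
finger_gap: 0.0498
t 8.25 grasp [ 0.5621 -0.3171  0.0286] yaw -0.1092 down [ 8.e-04 -3.e-04 -1.e+00] gap 0.0498 F [-0.3 -0.3 -0.3] j7 0.81
  shift cm [-0.09  0.02 -0.16] turn -0.003 rows>= 0.0
```

```bash
python3 -m crank '[-6,0,0,0,5, -12,0,0,0,5, -16,0,0,0,6]'
python3 - <<'E'
from station import env
from h import *
c=np.load("w6.npy",allow_pickle=True).item()
P=unproj(c,[(30+a/5,105+b/5) for a,b in [(103,180),(517,245),(520,468),(118,412)]],.04)
print(P.round(4),P.mean(0),[np.linalg.norm(P[i]-P[(i+1)%4]).round(4) for i in range(4)])
g=P[1]-P[0]+P[2]-P[3]; y=np.arctan2(g[1],g[0]); print(y)
s=env.read_state(); go(s,[*P.mean(0)[:2],.15],y+np.pi/2)
cv2.imwrite("pics/w7.png",env.camera("wrist"))
E
```

```text
time_s: 8.62
ee_pos: [0.5619, -0.3174, 0.3623]
orientation: [1.29, 1.152, -1.288]
contact_force: [0.5, -0.2, -0.2]
finger_gap: 0.0579
[[ 0.3607 -0.2336  0.04  ]
 [ 0.4227 -0.2505  0.04  ]
 [ 0.4129 -0.2868  0.04  ]
 [ 0.3498 -0.2704  0.04  ]] [ 0.38654228 -0.26030237  0.04      ] [np.float64(0.0643), np.float64(0.0376), np.float64(0.0652), np.float64(0.0383)]
-0.2597591562158718
t 8.62 grasp [ 0.5624 -0.3177  0.1913] yaw -0.1095 down [ 0.0028 -0.0013 -1.    ] gap 0.0579 F [ 0.5 -0.2 -0.2] j7 0.7
  shift cm [  4.07 -18.12  -3.78] turn -1.421 rows>= 7.6
```

View pics/w7.png

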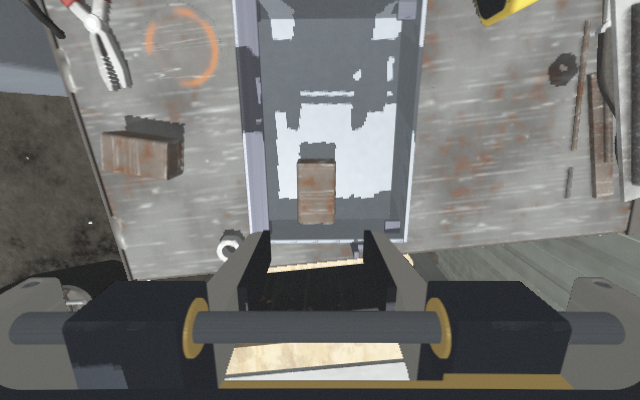

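```bash
python3 -m crank '[0,-4,-0.8,-0.18,8, 0,-8,-1.6,-0.36,8, 1,-12,-2.4,-0.54,8, 2,-16,-3.2,-0.72,8, 4,-18.1,-3.8,-0.9,8]';python3 -m crank '[0,0,0,-0.18,8, 0,0,0,-0.36,8, 0,0,0,-0.521,8, 0,0,0,-0.521,8]'
python3 - <<'E'
from station import env
from h import *
s=env.read_state(); go(s,[.3865,-.2603,.024],-.2597+np.pi/2)
cv2.imwrite("pics/w8.png",env.camera("wrist"))
E
```

```text
time_s: 9.3
ee_pos: [0.3843, -0.2591, 0.3194]
orientation: [0.606, 1.483, -0.605]
contact_force: [0.3, -0.4, -0.3]
finger_gap: 0.0801
time_s: 9.8
ee_pos: [0.3859, -0.2596, 0.3193]
orientation: [0.205, 1.561, -0.205]
contact_force: [-0.1, 0.3, -0.0]
finger_gap: 0.0802
t 9.8 grasp [ 0.386  -0.2596  0.1483] yaw 1.3097 down [ 5.e-04  1.e-04 -1.e+00] gap 0.0802 F [-0.1  0.3 -0. ] j7 2.0
  shift cm [12.43 -0.05  0.06] turn -0.001 rows>= 2.0
```

View pics/w8.png

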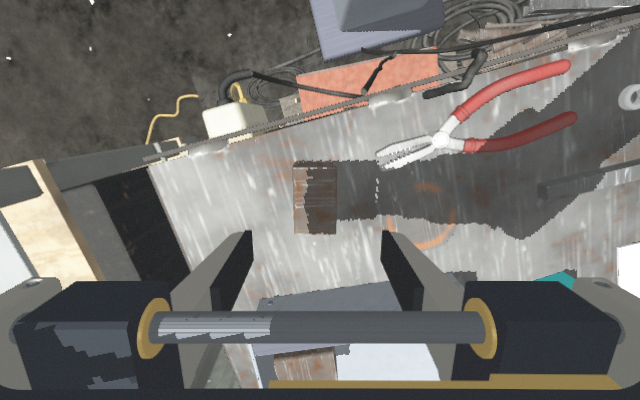

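Run:
```python
from station import env
from h import *
c=env.get_calibration("wrist")
P=unproj(c,[(294,166),(337,164),(336,234),(294,233)],.04);print(P.round(4),P.mean(0).round(4))
```

```text
[[ 0.3492 -0.2694  0.04  ]
 [ 0.3574 -0.2324  0.04  ]
 [ 0.4214 -0.2493  0.04  ]
 [ 0.4102 -0.2872  0.04  ]] [ 0.3846 -0.2596  0.04  ]
```

Good (centre 0.385, −0.260). Descend and grip.

```bash
python3 -m crank '[6,0,-0.1,0,8, 11,0,-0.15,0,8, 12.4,0,-0.15,0,8, 12.4,0,-0.15,0,8]' ; python3 -m crank '[0,0,0,0,3, 0,0,0,0,3, 0,0,0,0,3, 0,0,0,0,3, 0,0,0,0,3]' 30
python3 - <<'E'
from station import env
from h import *
s=env.read_state(); go(s)
E
```

```text
time_s: 10.35
ee_pos: [0.3846, -0.2593, 0.1951]
orientation: [0.204, 1.562, -0.204]
contact_force: [-0.0, -0.4, 0.0]
finger_gap: 0.08
time_s: 10.98
ee_pos: [0.3848, -0.2594, 0.1957]
orientation: [0.203, 1.56, -0.204]
contact_force: [-1.2, -0.2, 6.1]
finger_gap: 0.0399
t 10.97 grasp [ 0.3849 -0.2595  0.0247] yaw 1.3118 down [ 9.e-04 -6.e-04 -1.e+00] gap 0.0399 F [-1.2 -0.2  6.1] j7 2.16
```

```bash
python3 -m crank '[-6,0,0,0,3, -12,0,0,0,3]'
python3 - <<'E'
from station import env
from h import *
s=env.read_state(); go(s,cw(-12,64,140),CASE[2])
E
```

```text
time_s: 11.22
ee_pos: [0.3841, -0.2587, 0.3153]
orientation: [0.204, 1.565, -0.203]
contact_force: [1.5, -0.4, -3.2]
finger_gap: 0.0395
t 11.22 grasp [ 0.3834 -0.2585  0.1443] yaw 1.3117 down [-0.0041  0.0011 -1.    ] gap 0.0395 F [ 1.5 -0.4 -3.2] j7 2.02
  shift cm [ 0.36 11.52 16.85] turn 1.418 rows>= 7.6
```

```bash
python3 -m crank '[0,2.4,3.5,0.18,3, 0,4.8,7,0.36,3, 0,7.2,10.5,0.54,3, 0,9.6,14,0.72,3, 0,11.5,16.85,0.9,3]';python3 -m crank '[0,0,0,0.18,3, 0,0,0,0.36,3, 0,0,0,0.518,3, 0,0,0,0.518,3]'
python3 - <<'E'
from station import env
from h import *
s=env.read_state(); go(s,cw(-12,64,30),CASE[2])
c=env.get_calibration("wrist"); i=env.camera("wrist"); cv2.imwrite("pics/w9.png",i); np.save("w9.npy",c,allow_pickle=True)
E
```

```text
time_s: 11.85
ee_pos: [0.5781, -0.1896, 0.3143]
orientation: [0.904, 1.376, -0.905]
contact_force: [0.2, -1.1, -1.6]
finger_gap: 0.0397
time_s: 12.35
ee_pos: [0.5767, -0.1904, 0.3142]
orientation: [1.284, 1.16, -1.287]
contact_force: [-0.8, 0.4, -2.6]
finger_gap: 0.0399
t 12.35 grasp [ 0.5763 -0.1904  0.1432] yaw -0.1038 down [-2.1e-03  1.0e-04 -1.0e+00] gap 0.0399 F [-0.8  0.4 -2.6] j7 0.57
  shift cm [11.32 -0.02 -0.  ] turn 0.002 rows>= 1.8
```

View pics/w9.png

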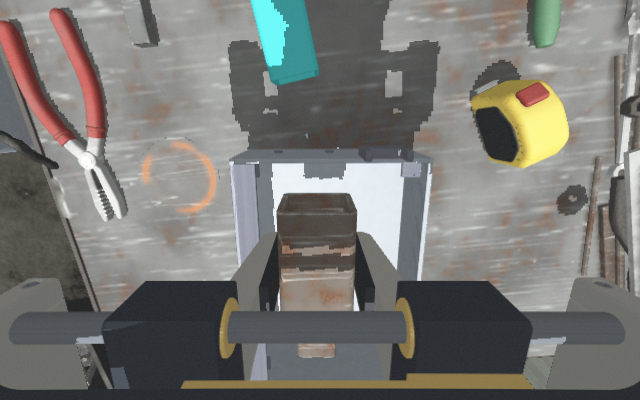

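```bash
python3 -m crank '[5,0,0,0,3, 10,0,0,0,3, 11,0,0,0,3, 11.35,0,0,0,3]'
python3 - <<'E'
from station import env
from h import *
s=env.read_state(); go(s,cw(-12,64,30),CASE[2])
c=np.load("w9.npy",allow_pickle=True).item()
i=cv2.imread("pics/w9.png"); 
P=cw(-79,110,66),cw(79,110,66);print(proj(c,P),unproj(c,[(232,158),(432,158)],.066))
cv2.imwrite("pics/z10.png",cv2.resize(i[140:290,220:450],None,fx=3.4,fy=3.4,interpolation=cv2.INTER_CUBIC))
E
```

```text
time_s: 12.9
ee_pos: [0.5771, -0.1915, 0.2021]
orientation: [1.286, 1.157, -1.286]
contact_force: [0.2, -0.1, -2.3]
finger_gap: 0.0398
t 12.9 grasp [ 0.5772 -0.1916  0.0311] yaw -0.1055 down [ 4.e-04 -3.e-04 -1.e+00] gap 0.0398 F [ 0.2 -0.1 -2.3] j7 0.67
  shift cm [ 0.11 -0.15 -0.11] turn 0.001 rows>= 0.0
[[227.1332459  158.22003279]
 [432.29253214 158.70558751]] [[ 0.51784147 -0.13767647  0.066     ]
 [ 0.67096985 -0.15360663  0.066     ]]
```

View pics/z10.png

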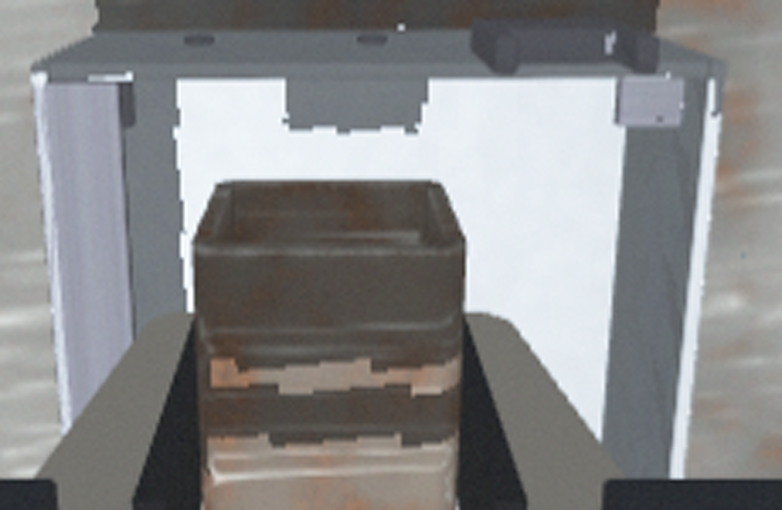

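```bash
sed -i 's/CASE=\[.*/CASE=[.582,-.2555,-.106]/' h.py; python3 -m crank '[0.1,-0.1,-0.1,0,3, 0.15,-0.1,-0.1,0,3]'; python3 -m crank '[0,0,0,0,4.6, 0,0,0,0,5, 0,0,0,0,5]'; python3 -m crank '[-6,0,0,0,5, -12,0,0,0,5, -18,0,0,0,7]'
python3 - <<'E'
from station import env
from h import *
s=env.read_state(); go(s,[.6013,.366,.2],.306+np.pi/2)
cv2.imwrite("pics/scene2.png",env.camera("scene"))
cv2.imwrite("pics/w10.png",env.camera("wrist"))
E
```

```text
time_s: 13.15
ee_pos: [0.5766, -0.19, 0.2017]
orientation: [1.288, 1.155, -1.285]
contact_force: [-0.2, -0.2, -2.9]
finger_gap: 0.0401
time_s: 13.52
ee_pos: [0.5762, -0.19, 0.2006]
orientation: [1.287, 1.157, -1.286]
contact_force: [0.5, 0.0, 0.0]
finger_gap: 0.0506
time_s: 13.9
ee_pos: [0.5758, -0.1899, 0.3821]
orientation: [1.287, 1.157, -1.287]
contact_force: [1.3, 0.4, -0.2]
finger_gap: 0.0578
t 13.9 grasp [ 0.5758 -0.1899  0.2111] yaw -0.1063 down [-1.e-04 -1.e-04 -1.e+00] gap 0.0578 F [ 1.3  0.4 -0.2] j7 0.52
  shift cm [  1.1   -3.37 -55.55] turn 1.158 rows>= 8.9
```

View pics/w10.png

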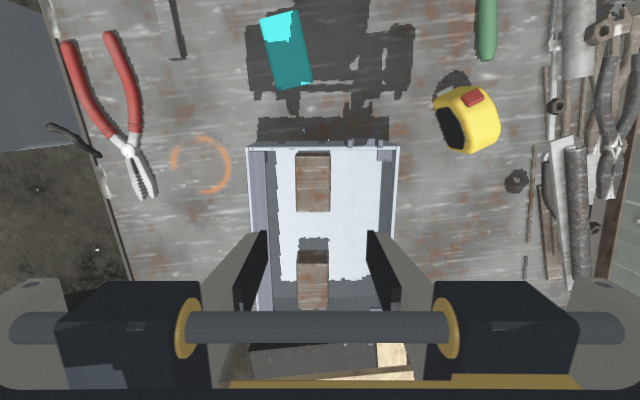

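View pics/scene2.png

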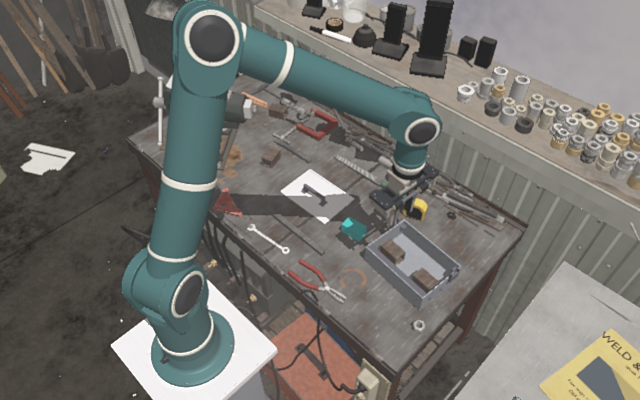

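```bash
python3 -m crank '[-2,-0.4,-5.5,0.13,7, -2,-0.8,-11,0.26,7, -2,-1.2,-17,0.39,7, -2,-1.6,-23,0.52,7, -2,-2,-29,0.65,7]'
python3 - <<'E'
from station import env
from h import *
s=env.read_state(); go(s,[.6013,.366,.2],.306+np.pi/2)
c=np.load("w2.npy",allow_pickle=True).item()
for zz in(.05,.1,.15,.2): print(zz,unproj(c,[(380,112),(413,118),(440,118),(470,80)],zz)[:,:2].round(3).tolist())
c=env.get_calibration("scene")
a=cv2.imread("pics/scene0.png")[70:170,150:290]
cv2.imwrite("pics/z11.png",cv2.resize(a,None,fx=5,fy=5,interpolation=cv2.INTER_CUBIC))
E
```

```text
time_s: 14.62
ee_pos: [0.5865, 0.1025, 0.3998]
orientation: [1.744, 0.748, -1.744]
contact_force: [0.1, -0.4, 0.0]
finger_gap: 0.07
t 14.62 grasp [0.5865 0.1026 0.2288] yaw -0.7604 down [-1.e-04  2.e-04 -1.e+00] gap 0.07 F [ 0.1 -0.4  0. ] j7 -0.57
  shift cm [  2.89 -17.08 -20.11] turn 0.504 rows>= 4.2
0.05 [[0.595, 0.457], [0.636, 0.451], [0.67, 0.451], [0.7, 0.495]]
0.1 [[0.585, 0.457], [0.621, 0.451], [0.65, 0.451], [0.676, 0.489]]
0.15 [[0.575, 0.456], [0.606, 0.451], [0.63, 0.452], [0.652, 0.484]]
0.2 [[0.565, 0.456], [0.59, 0.452], [0.61, 0.452], [0.629, 0.479]]
```

View pics/z11.png

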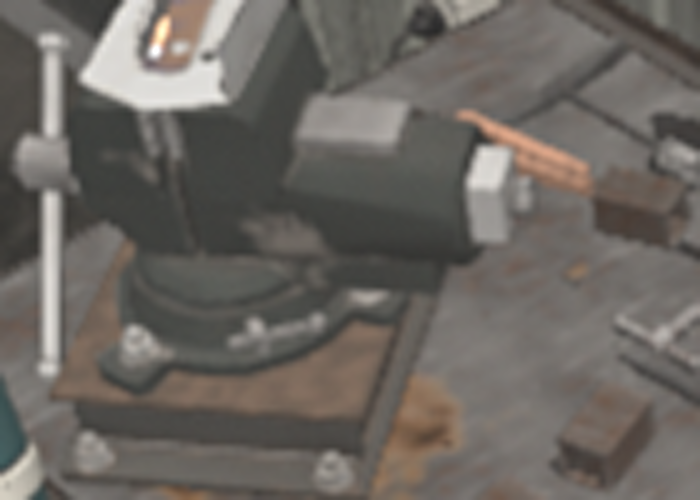

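Run:
```python
from station import env
from h import *
s=env.read_state(); go(s,[.6013,.366,.2],.306)
```

```text
t 14.62 grasp [0.5865 0.1026 0.2288] yaw -0.7604 down [-1.e-04  2.e-04 -1.e+00] gap 0.07 F [ 0.1 -0.4  0. ] j7 -0.57
  shift cm [  2.89 -17.08 -20.11] turn -1.066 rows>= 5.7
```

```bash
python3 -m crank '[0,-3.4,-4,-0.18,9.19, 0,-6.8,-8,-0.36,9.19, 0,-10.2,-12,-0.54,9.19, 0,-13.6,-16,-0.72,9.19, 0,-17.1,-20.1,-0.9,9.19]';python3 -m crank '[2,0,0,-0.166,9.19, 2.9,0,0,-0.166,9.19, 2.9,0,0,-0.166,9.19]'
python3 - <<'E'
from station import env
from h import *
s=env.read_state(); go(s,[.6013,.366,.024],.306)
cv2.imwrite("pics/w11.png",env.camera("wrist"));np.save("w11.npy",env.get_calibration("wrist"),allow_pickle=True)
E
```

```text
time_s: 15.25
ee_pos: [0.6001, 0.3657, 0.3995]
orientation: [1.098, 1.277, -1.099]
contact_force: [0.6, 0.3, -0.1]
finger_gap: 0.092
time_s: 15.62
ee_pos: [0.6005, 0.3629, 0.3702]
orientation: [0.98, 1.338, -0.983]
contact_force: [-0.4, -0.3, 0.2]
finger_gap: 0.0919
t 15.62 grasp [0.6003 0.3626 0.1992] yaw 0.3053 down [-0.0013 -0.0015 -1.    ] gap 0.0919 F [-0.4 -0.3  0.2] j7 0.01
  shift cm [17.52  0.23 -0.31] turn -0.001 rows>= 2.8
```

View pics/w11.png

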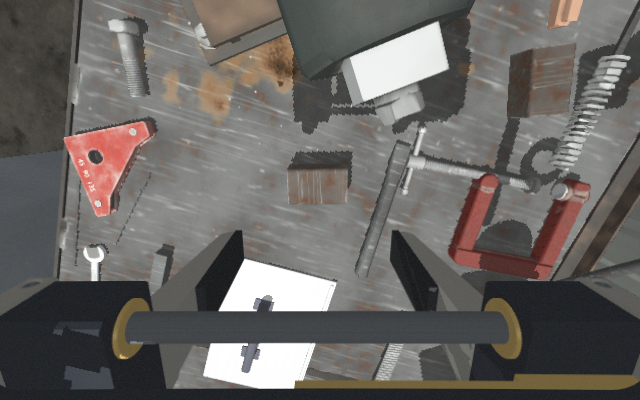

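Run:
```python
from station import env
from h import *
c=np.load("w11.npy",allow_pickle=True).item()
i=cv2.imread("pics/w11.png"); cv2.imwrite("pics/z12.png",cv2.resize(i[125:255,265:435],None,fx=4.6,fy=4.6,interpolation=cv2.INTER_CUBIC))
```

```text
(no output)
```

View pics/z12.png

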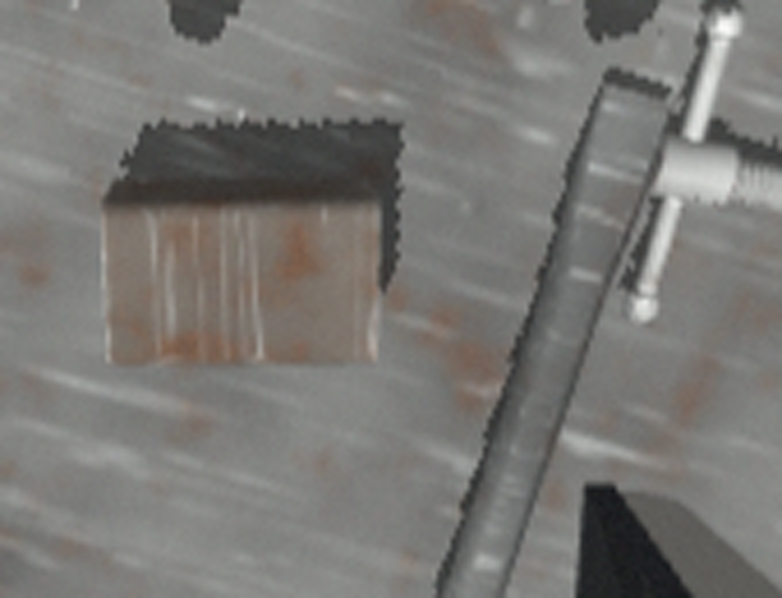

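Run:
```python
from station import env
from h import *
c=np.load("w11.npy",allow_pickle=True).item()
z=lambda L:[(265+a/4.6,125+b/4.6) for a,b in L]
P=unproj(c,z([(105,205),(378,203),(376,362),(108,362)]),.04);print(P.round(4),P.mean(0).round(4))
g=P[1]-P[0]+P[2]-P[3]; print(np.arctan2(g[1],g[0]))
Q=unproj(c,z([(605,80),(665,90),(440,590)]),.016);print(Q.round(4))
d=np.array([np.cos(.306),np.sin(.306)])
m=P.mean(0)[:2]; print("finger outer", m+d*.055)
s=env.read_state(); go(s,[*m,.03],.306)
```

```text
[[0.5668 0.375  0.04  ]
 [0.6267 0.3945 0.04  ]
 [0.6388 0.3582 0.04  ]
 [0.5779 0.3389 0.04  ]] [0.6025 0.3666 0.04  ]
0.30964587902387014
[[0.6728 0.4361 0.016 ]
 [0.6876 0.4382 0.016 ]
 [0.6808 0.2966 0.016 ]]
finger outer [0.65495264 0.3832098 ]
t 15.68 grasp [0.6007 0.3628 0.2001] yaw 0.3058 down [-1.e-04 -7.e-04 -1.e+00] gap 0.0918 F [ 0.3 -0.9 -0. ] j7 0.01
  shift cm [17.01  0.29 -0.32] turn -0.0 rows>= 2.7
```

```bash
python3 -m crank '[5,0.3,-0.3,0,7.6, 10,0.3,-0.3,0,7.6, 15,0.3,-0.3,0,7.6, 17,0.3,-0.3,0,7.6, 17,0.3,-0.3,0,7.6]'; python3 -m crank '[0,0,0,0,6, 0,0,0,0,6, 0,0,0,0,6]' 12
python3 - <<'E'
from station import env
from h import *
s=env.read_state(); go(s)
cv2.imwrite("pics/w12.png",env.camera("wrist"))
E
```

```text
time_s: 16.3
ee_pos: [0.6025, 0.3675, 0.201]
orientation: [0.978, 1.339, -0.98]
contact_force: [-0.2, 0.5, 0.8]
finger_gap: 0.0759
time_s: 16.68
ee_pos: [0.603, 0.3681, 0.2036]
orientation: [0.98, 1.339, -0.975]
contact_force: [-0.8, -1.4, 6.4]
finger_gap: 0.064
t 16.68 grasp [0.6034 0.3685 0.0326] yaw 0.3098 down [ 0.0024  0.0019 -1.    ] gap 0.064 F [-0.8 -1.4  6.4] j7 0.09
```

View pics/w12.png

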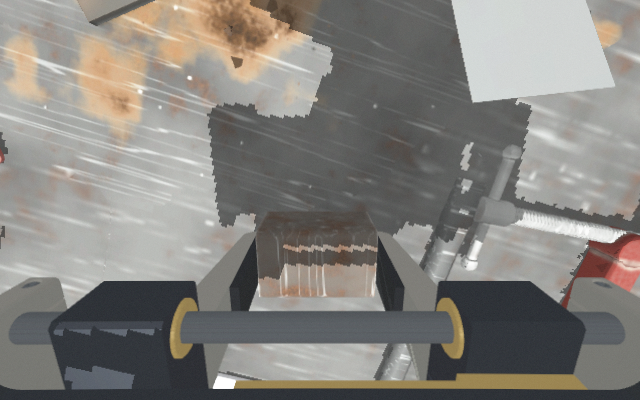

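```bash
python3 -m crank '[0,-0.8,1.5,0,6, 0,-1.6,3,0,6, 0,-2.4,4.5,0,6]' 15;  python3 -m crank '[0,0,0,0,7.6, 0,0,0,0,7.6]' ; python3 -m crank '[-6,0,0,0,7.6, -11,0,0,0.1,7.6, -14,0,0,0.25,7.6, -14,0,0,0.43,7.6, -14,0,0,0.6,7.6]'
python3 - <<'E'
from station import env
from h import *
s=env.read_state(); go(s,[.5925,.318,.15],.306+np.pi/2)
cv2.imwrite("pics/w13.png",env.camera("wrist"));np.save("w13.npy",env.get_calibration("wrist"),allow_pickle=True)
E
```

```text
time_s: 17.1
ee_pos: [0.5941, 0.3189, 0.2036]
orientation: [0.983, 1.339, -0.972]
contact_force: [2.8, 4.2, 5.0]
finger_gap: 0.0638
time_s: 17.35
ee_pos: [0.593, 0.3179, 0.2012]
orientation: [0.978, 1.34, -0.978]
contact_force: [0.6, 0.6, -1.2]
finger_gap: 0.076
time_s: 17.98
ee_pos: [0.5929, 0.3186, 0.3415]
orientation: [1.423, 1.055, -1.422]
contact_force: [-0.0, -0.1, -0.2]
finger_gap: 0.0762
t 17.98 grasp [0.5929 0.3187 0.1705] yaw -0.2945 down [ 2.e-04  4.e-04 -1.e+00] gap 0.0762 F [-0.  -0.1 -0.2] j7 -0.43
  shift cm [ 2.05 -0.02  0.08] turn 0.97 rows>= 5.2
```

View pics/w13.png

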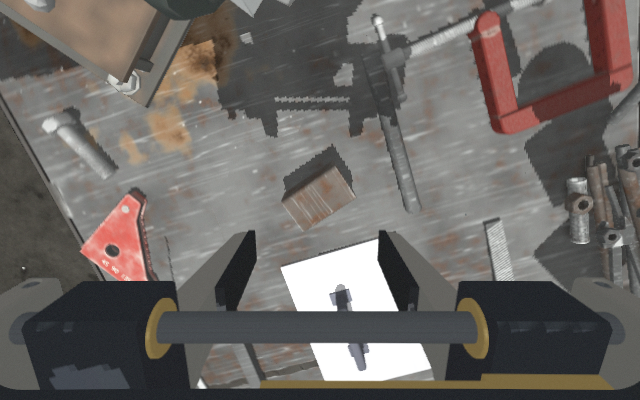

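```bash
python3 -m crank '[1,0,0,0.18,7.6, 2,0,0,0.36,7.6, 2,0,0,0.54,7.6, 2,0,0,0.72,7.6, 2,0,0,0.9,7.6]' ; python3 -m crank '[0,0,0,0.07,7.6, 0,0,0,0.07,7.6]'
python3 - <<'E'
from station import env
from h import *
s=env.read_state(); go(s,[.5925,.318,.15],.306+np.pi/2)
np.save("w14.npy",env.get_calibration("wrist"),allow_pickle=True);i=env.camera("wrist");cv2.imwrite("pics/w14.png",i)
cv2.imwrite("pics/z14.png",cv2.resize(i[140:270,240:400],None,fx=4.6,fy=4.6,interpolation=cv2.INTER_CUBIC))
E
```

```text
time_s: 18.65
ee_pos: [0.5929, 0.3184, 0.3206]
orientation: [2.013, 0.385, -2.015]
contact_force: [0.2, 0.1, -0.8]
finger_gap: 0.0761
time_s: 18.9
ee_pos: [0.5929, 0.3184, 0.3205]
orientation: [2.051, 0.324, -2.052]
contact_force: [-0.6, 0.7, 0.3]
finger_gap: 0.0759
t 18.9 grasp [0.5928 0.3182 0.1495] yaw -1.2564 down [-7.0e-04 -1.1e-03 -1.0e+00] gap 0.0759 F [-0.6  0.7  0.3] j7 -1.25
  shift cm [-0.05  0.01  0.03] turn 0.008 rows>= 0.0
```

View pics/z14.png

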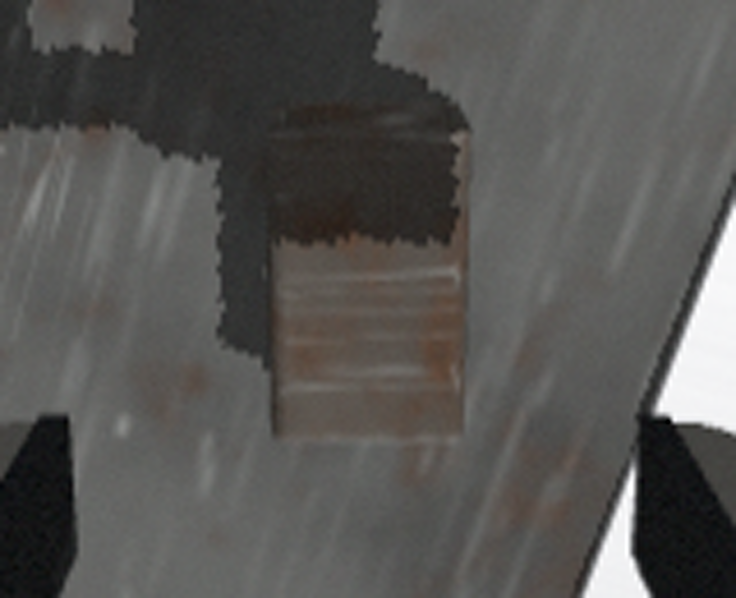

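```bash
python3 -m crank '[6,0,0,0,7.6, 11,0,0,0,7.6, 12.5,0,0,0,7.6, 12.5,0,0,0,7.6]' ; python3 -m crank '[0,0,0,0,3, 0,0,0,0,3, 0,0,0,0,3, 0,0,0,0,3, 0,0,0,0,3]' 30;python3 -m crank '[-6,0,0,0,3, -12,0,0,0,3]'
python3 - <<'E'
from station import env
from h import *
s=env.read_state(); go(s,[.62,-.05,.22],CASE[2])
i=env.camera("wrist");cv2.imwrite("pics/w15.png",i)
E
```

```text
time_s: 19.45
ee_pos: [0.5934, 0.3176, 0.1962]
orientation: [2.053, 0.322, -2.053]
contact_force: [-0.2, 0.0, -0.7]
finger_gap: 0.0762
time_s: 20.08
ee_pos: [0.5935, 0.3174, 0.1969]
orientation: [2.055, 0.321, -2.053]
contact_force: [-1.1, -1.9, 5.2]
finger_gap: 0.0398
time_s: 20.32
ee_pos: [0.5925, 0.318, 0.3161]
orientation: [2.05, 0.321, -2.056]
contact_force: [1.4, 1.4, -2.5]
finger_gap: 0.0398
t 20.32 grasp [0.592  0.3177 0.1451] yaw -1.26 down [-0.0026 -0.0015 -1.    ] gap 0.0398 F [ 1.4  1.4 -2.5] j7 -1.25
  shift cm [-7.44 35.87  8.61] turn -1.154 rows>= 6.2
```

View pics/w15.png

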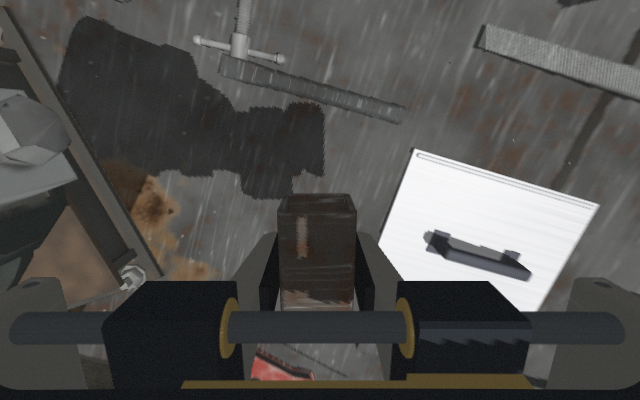

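```bash
python3 -m crank '[-2,6,1,-0.17,3, -4,12,2,-0.34,3, -5.5,18,4,-0.51,3, -7,24,6,-0.68,3, -7.4,30,7.5,-0.85,3]'; python3 -m crank '[0,4,4,-0.17,3, 0,5,5,-0.304,3]'
python3 - <<'E'
from station import env
from h import *
s=env.read_state(); go(s,cw(27,0,120),CASE[2])
E
```

```text
time_s: 21.0
ee_pos: [0.6126, 0.0151, 0.3898]
orientation: [1.501, 0.991, -1.499]
contact_force: [0.5, 0.0, -3.5]
finger_gap: 0.0403
time_s: 21.25
ee_pos: [0.6387, -0.0544, 0.3895]
orientation: [1.287, 1.155, -1.289]
contact_force: [0.8, 0.4, -3.1]
finger_gap: 0.04
t 21.25 grasp [ 0.6387 -0.0546  0.2185] yaw -0.1081 down [ 3.0e-04 -1.6e-03 -1.0e+00] gap 0.04 F [ 0.8  0.4 -3.1] j7 0.28
  shift cm [ 9.88 -0.78 20.56] turn -0.002 rows>= 3.7
```

```bash
python3 -m crank '[0,-0.2,6,0,3, 0,-0.5,12,0,3, 2,-0.7,17,0,3, 6,-0.78,20.5,0,3, 9,-0.78,20.5,0,3]'
python3 - <<'E'
from station import env
from h import *
s=env.read_state(); go(s,cw(27,0,30),CASE[2])
i=env.camera("wrist");cv2.imwrite("pics/w16.png",i)
E
```

```text
time_s: 21.88
ee_pos: [0.6073, -0.2561, 0.2975]
orientation: [1.29, 1.155, -1.294]
contact_force: [-0.8, -0.1, -4.1]
finger_gap: 0.04
t 21.88 grasp [ 0.607  -0.2563  0.1265] yaw -0.1123 down [-0.0021 -0.0011 -1.    ] gap 0.04 F [-0.8 -0.1 -4.1] j7 0.66
  shift cm [9.65 0.23 0.17] turn -0.006 rows>= 1.5
```

View pics/w16.png

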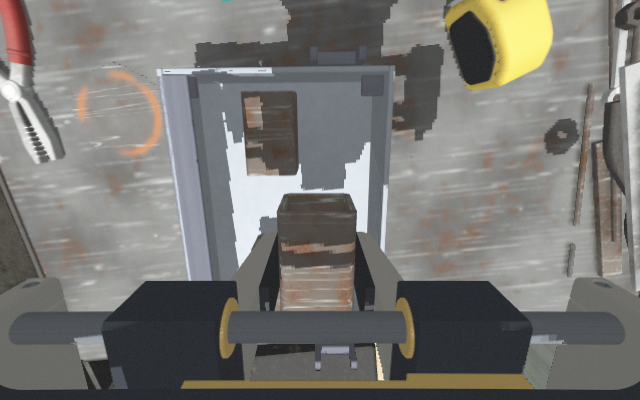

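```bash
python3 -m crank '[5,0.2,0.1,0,3, 8,0.2,0.15,0,3, 9.3,0.2,0.15,0,3, 9.6,0.2,0.15,0,3, 9.6,0.2,0.15,0,3]';python3 - <<'E'
from station import env
from h import *
s=env.read_state(); go(s,cw(27,0,30),CASE[2])
E
```

```text
time_s: 22.55
ee_pos: [0.6118, -0.2541, 0.2047]
orientation: [1.287, 1.156, -1.286]
contact_force: [0.6, -0.2, -2.3]
finger_gap: 0.0399
t 22.55 grasp [ 0.612  -0.2542  0.0337] yaw -0.1058 down [ 1.4e-03 -5.0e-04 -1.0e+00] gap 0.0399 F [ 0.6 -0.2 -2.3] j7 0.72
  shift cm [ 0.37 -0.27  0.45] turn 0.0 rows>= 0.1
```

```bash
python3 -m crank '[0.35,-0.2,0.3,0,3, 0.4,-0.2,0.3,0,3]';python3 -m crank '[0,0,0,0,4.6, 0,0,0,0,5, 0,0,0,0,5]'; python3 -m crank '[-6,0,0,0,5, -12,0,0,0,5, -18,0,-6,0,7, -22,0,-12,0,9, -22,0,-17,0,9]'
python3 - <<'E'
from station import env
from h import *
s=env.read_state(); go(s,cw(27,0,30),CASE[2])
np.save("w17.npy",env.get_calibration("wrist"),allow_pickle=True)
i=env.camera("wrist");cv2.imwrite("pics/w17.png",i)
E
```

```text
time_s: 22.8
ee_pos: [0.61, -0.2569, 0.2019]
orientation: [1.289, 1.155, -1.284]
contact_force: [-0.6, 2.4, 8.1]
finger_gap: 0.0399
time_s: 23.18
ee_pos: [0.609, -0.257, 0.1997]
orientation: [1.287, 1.157, -1.287]
contact_force: [-0.3, -0.9, -0.5]
finger_gap: 0.0499
time_s: 23.8
ee_pos: [0.6255, -0.1025, 0.4186]
orientation: [1.29, 1.153, -1.286]
contact_force: [1.0, -0.6, -0.4]
finger_gap: 0.0774
t 23.8 grasp [ 0.6262 -0.1025  0.2476] yaw -0.1086 down [ 4.e-03 -5.e-04 -1.e+00] gap 0.0774 F [ 1.  -0.6 -0.4] j7 0.34
  shift cm [21.76 -0.13 15.68] turn -0.003 rows>= 4.3
```

View pics/w17.png

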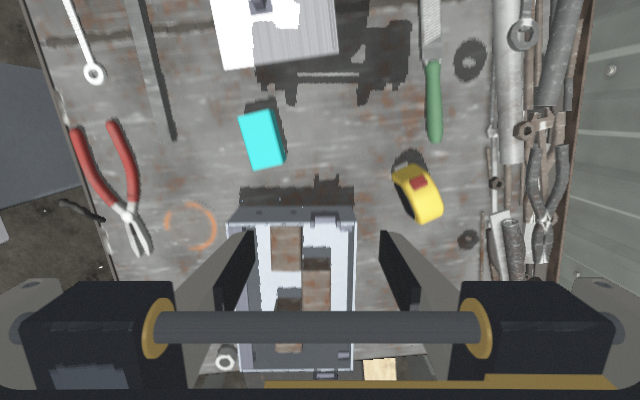

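Run:
```python
from station import env
from h import *
s=env.read_state(); go(s,[.583,.14,.2],.02)
```

```text
t 23.85 grasp [ 0.6287 -0.0904  0.2476] yaw -0.0952 down [ 0.0044  0.0066 -1.    ] gap 0.082 F [2.5 5.9 0.7] j7 0.34
  shift cm [  4.89  -6.76 -22.47] turn -0.115 rows>= 3.8
```

```bash
python3 -m crank '[0,-1.5,-5,0,6, 0,-3,-10,-0.06,6, 2,-4.5,-15,-0.115,6, 4,-6.8,-20,-0.115,6, 4.9,-6.8,-22,-0.115,6]'; python3 -m crank '[0,0,0,0,6, 0,0,0,0,6]'
python3 - <<'E'
from station import env
from h import *
s=env.read_state(); go(s,[.583,.14,.2],.02)
np.save("w18.npy",env.get_calibration("wrist"),allow_pickle=True)
i=env.camera("wrist");cv2.imwrite("pics/w18.png",i)
E
```

```text
time_s: 24.48
ee_pos: [0.5796, 0.1271, 0.3654]
orientation: [1.198, 1.219, -1.201]
contact_force: [-0.4, -0.1, 0.7]
finger_gap: 0.0599
time_s: 24.72
ee_pos: [0.5818, 0.1211, 0.3676]
orientation: [1.205, 1.21, -1.204]
contact_force: [-0.0, 0.2, -0.2]
finger_gap: 0.0602
t 24.73 grasp [0.5821 0.1209 0.1966] yaw 0.0059 down [ 0.0014 -0.0011 -1.    ] gap 0.0602 F [-0.   0.2 -0.2] j7 0.09
  shift cm [-0.34  0.1  -1.91] turn -0.014 rows>= 0.3
```

View pics/w18.png

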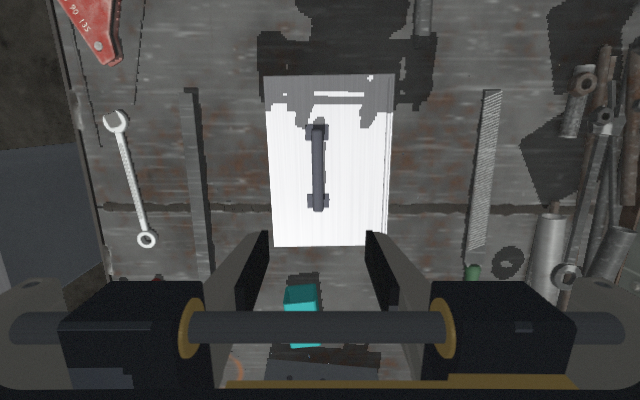

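Run:
```python
import cv2
i=cv2.imread("pics/w18.png");cv2.imwrite("pics/z18.png",cv2.resize(i[65:255,255:405],None,fx=3.1,fy=3.1,interpolation=cv2.INTER_CUBIC))
```

```text
(no output)
```

View pics/z18.png

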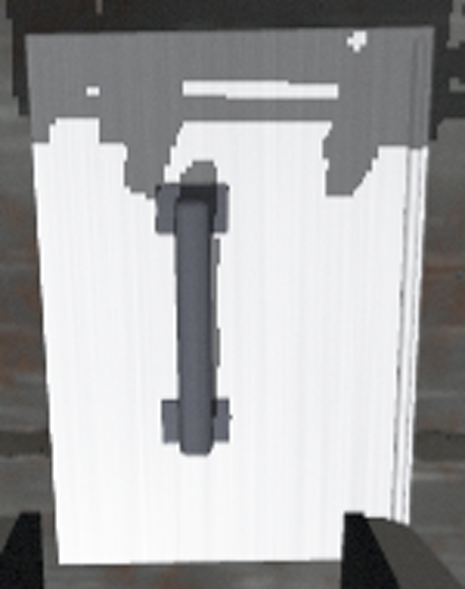

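Run:
```python
from station import env
from h import *
c=np.load("w18.npy",allow_pickle=True).item()
z=lambda L:np.array([(255+a/3.1,65+b/3.1) for a,b in L])
uv=z([(27,33),(434,25),(60,564),(194,198),(196,456)])
Cn=np.array([[-71,100,4],[71,100,4],[-71,-100,4],[-14,45,34],[-14,-45,34]])/1000.
f=lambda p:(proj(c,R.from_euler('z',p[2]).apply(Cn)+[p[0],p[1],0])-uv).ravel()
r=least_squares(f,[.6,.14,0]);print(r.x.round(4),r.fun.reshape(-1,2).round(1))
h=R.from_euler('z',r.x[2]).apply([-.014,0,0])+[r.x[0],r.x[1],0];print("handle",h)
s=env.read_state(); go(s,[h[0],h[1],.030],r.x[2])
# keeper bar
b=unproj(c,[(190,88),(205,280)],.016);print(b)
```

```text
[0.5996 0.1406 0.0246] [[-0.5  0.3]
 [ 0.5  0.2]
 [-0.3 -0.3]
 [-0.3 -0. ]
 [ 0.5 -0.2]]
handle [0.58557286 0.14025754 0.        ]
t 24.77 grasp [0.5821 0.1208 0.1967] yaw 0.0053 down [ 1.6e-03 -8.0e-04 -1.0e+00] gap 0.0595 F [-0.4 -0.4  0.5] j7 0.09
  shift cm [16.67  0.33 -1.96] turn -0.019 rows>= 2.7
[[ 0.4509806   0.22510884  0.016     ]
 [ 0.44449893 -0.00163409  0.016     ]]
```

```bash
python3 -m crank '[5,0.35,-2,-0.019,5, 10,0.35,-2,-0.019,4, 15,0.35,-2,-0.019,3.5, 16.6,0.35,-2,-0.019,3.5, 16.6,0.35,-2,-0.019,3.5]'
python3 - <<'E'
from station import env
from h import *
s=env.read_state(); go(s,[.5856,.1403,.030],.0246)
E
python3 -m crank '[0,0,0,0,0.6, 0,0,0,0,0.6, 0,0,0,0,0.6, 0,0,0,0,0.6]' 25;  python3 - <<'E'
from station import env
from h import *
s=env.read_state(); go(s,[.5856,.1403,.030],.0246)
i=env.camera("wrist");cv2.imwrite("pics/w19.png",i)
E
```

```text
time_s: 25.4
ee_pos: [0.585, 0.1422, 0.2011]
orientation: [1.189, 1.221, -1.19]
contact_force: [1.1, -0.1, 0.7]
finger_gap: 0.0352
t 25.4 grasp [0.585  0.1421 0.0301] yaw 0.026 down [ 0.e+00 -8.e-04 -1.e+00] gap 0.0352 F [ 1.1 -0.1  0.7] j7 0.21
  shift cm [0.01 0.05 0.18] turn 0.001 rows>= 0.0
time_s: 25.9
ee_pos: [0.5846, 0.1437, 0.2023]
orientation: [1.19, 1.223, -1.187]
contact_force: [-3.6, 0.5, 6.6]
finger_gap: 0.0117
t 25.9 grasp [0.5848 0.1439 0.0313] yaw 0.028 down [ 8.0e-04  1.2e-03 -1.0e+00] gap 0.0117 F [-3.6  0.5  6.6] j7 0.21
  shift cm [0.13 0.07 0.36] turn 0.003 rows>= 0.1
```

View pics/w19.png

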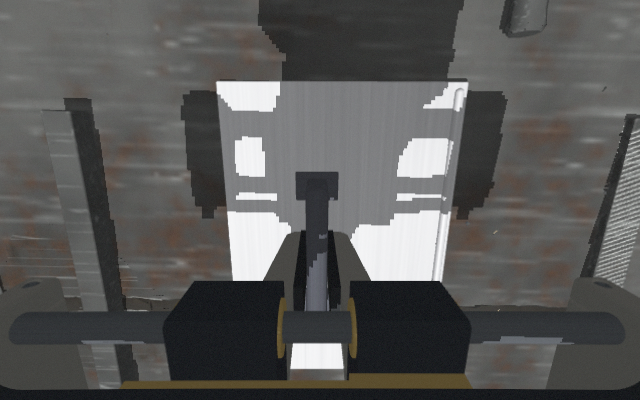

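```bash
python3 -m crank '[0,0,0,0,0.6]' 45; python3 -m crank '[-3,0,0,0,0.6, -6,0,0,0,0.6, -10,0,0,0,0.6, -12,0,0,0,0.6, -12,0,0,0,0.6]'
python3 - <<'E'
from station import env
from h import *
s=env.read_state(); go(s,cw(15-14,3.5,150),CASE[2])
i=env.camera("wrist");cv2.imwrite("pics/w20.png",i)
i=env.camera("side");cv2.imwrite("pics/side2.png",cv2.resize(i[100:330,200:480],None,fx=2.5,fy=2.5))
E
```

```text
time_s: 26.08
ee_pos: [0.5846, 0.1437, 0.2023]
orientation: [1.19, 1.223, -1.187]
contact_force: [-2.6, -1.1, 7.4]
finger_gap: 0.0115
time_s: 26.7
ee_pos: [0.5846, 0.1437, 0.3219]
orientation: [1.19, 1.222, -1.186]
contact_force: [0.0, -0.0, -4.1]
finger_gap: 0.0113
t 26.7 grasp [0.585  0.1439 0.1509] yaw 0.0282 down [ 0.0023  0.0013 -1.    ] gap 0.0113 F [ 0.  -0.  -4.1] j7 0.11
  shift cm [ 0.04 -1.29 39.59] turn 0.134 rows>= 6.3
```

View pics/w20.png

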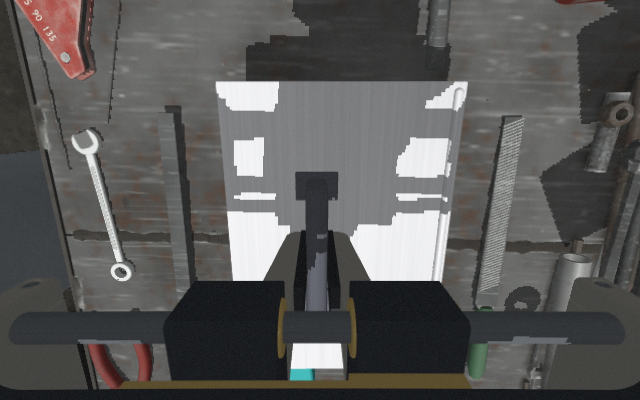

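View pics/side2.png

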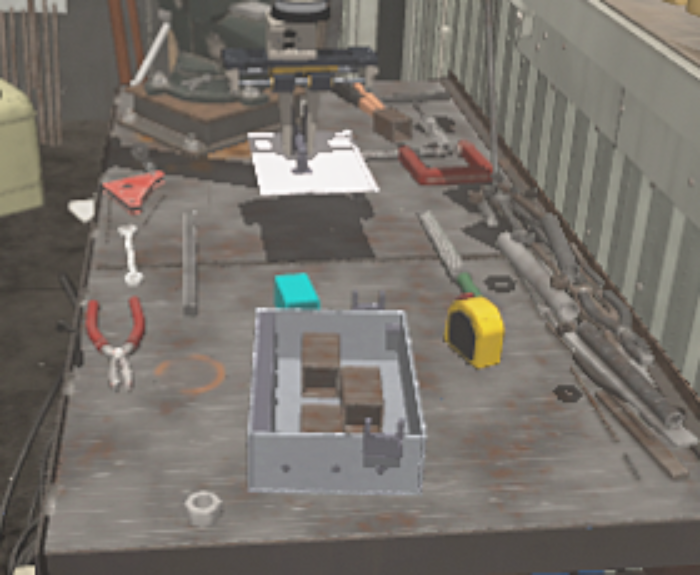

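```bash
python3 -m crank '[0,-0.2,5,0.02,0.6, 0,-0.4,11,0.05,0.6, 0,-0.6,17,0.08,0.6, 0,-0.8,23,0.11,0.6, 0,-1,29,0.134,0.6]'
python3 - <<'E'
from station import env
from h import *
s=env.read_state(); go(s,cw(3,3.5,140),CASE[2])
E
```

```text
time_s: 27.42
ee_pos: [0.5819, -0.1481, 0.319]
orientation: [1.286, 1.159, -1.289]
contact_force: [0.8, -0.7, -2.3]
finger_gap: 0.0112
t 27.43 grasp [ 0.5814 -0.1481  0.148 ] yaw -0.1065 down [-2.8e-03  3.0e-04 -1.0e+00] gap 0.0112 F [ 0.8 -0.7 -2.3] j7 0.5
  shift cm [ 0.8   1.5  10.33] turn -0.001 rows>= 1.7
```

```bash
python3 -m crank '[0,0.5,4,0,0.6, 0,1,7,0,0.6, 0,1.5,9.8,0,0.6, 0,1.5,10.3,0,0.6, 0,1.5,10.3,0,0.6]'
python3 - <<'E'
from station import env
from h import *
s=env.read_state(); go(s,cw(3,3.5,106),CASE[2])
np.save("w21.npy",env.get_calibration("wrist"),allow_pickle=True)
i=env.camera("wrist");cv2.imwrite("pics/w21.png",i)
i=env.camera("side");cv2.imwrite("pics/side3.png",i);cv2.imwrite("pics/side3z.png",cv2.resize(i[170:320,260:410],None,fx=4,fy=4,interpolation=cv2.INTER_CUBIC))
E
```

```text
time_s: 28.05
ee_pos: [0.5862, -0.2501, 0.3195]
orientation: [1.287, 1.16, -1.288]
contact_force: [0.3, 0.8, -3.2]
finger_gap: 0.0117
t 28.05 grasp [ 0.5859 -0.2499  0.1485] yaw -0.1063 down [-0.0022  0.0012 -1.    ] gap 0.0117 F [ 0.3  0.8 -3.2] j7 0.65
  shift cm [ 4.25 -0.01  0.26] turn -0.0 rows>= 0.7
```

View pics/w21.png

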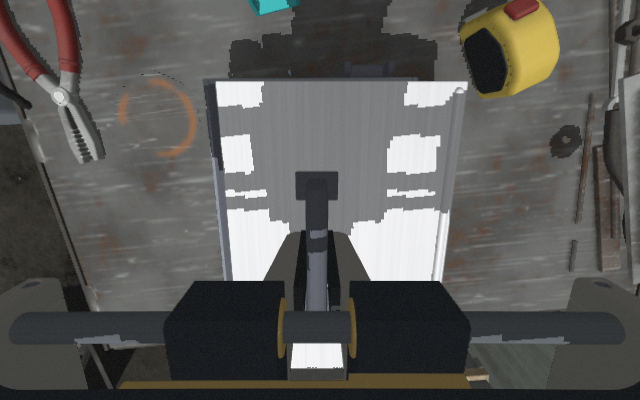

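View pics/side3z.png

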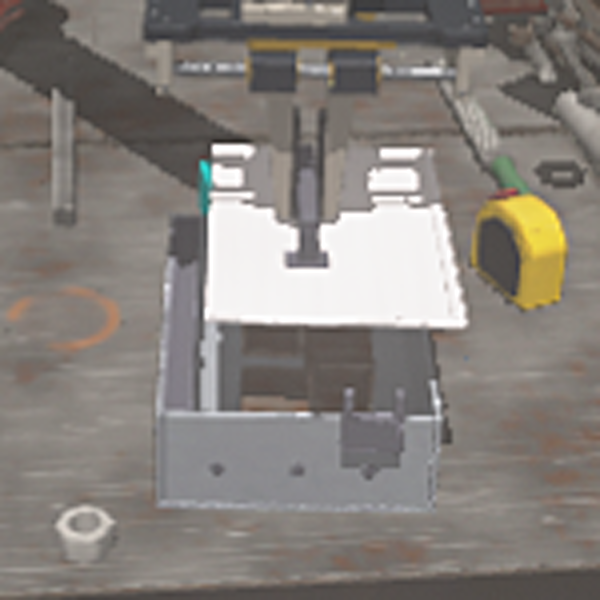

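```bash
python3 -m crank '[2,0,0.2,0,0.6, 3.6,0,0.25,0,0.6, 4.3,0,0.25,0,0.6, 4.5,0,0.25,0,0.6, 4.5,0,0.25,0,0.6]'
python3 - <<'E'
from station import env
from h import *
s=env.read_state(); go(s,cw(3,3.5,100),CASE[2])
i=env.camera("side");cv2.imwrite("pics/side4z.png",cv2.resize(i[170:320,260:410],None,fx=4,fy=4,interpolation=cv2.INTER_CUBIC))
E
```

```text
time_s: 28.78
ee_pos: [0.5864, -0.2533, 0.276]
orientation: [1.287, 1.157, -1.287]
contact_force: [0.6, -0.0, -2.8]
finger_gap: 0.0115
t 28.77 grasp [ 0.5864 -0.2533  0.105 ] yaw -0.1061 down [ 3.e-04 -2.e-04 -1.e+00] gap 0.0115 F [ 0.6 -0.  -2.8] j7 0.69
  shift cm [ 0.5  -0.12 -0.09] turn -0.0 rows>= 0.1
```

View pics/side4z.png

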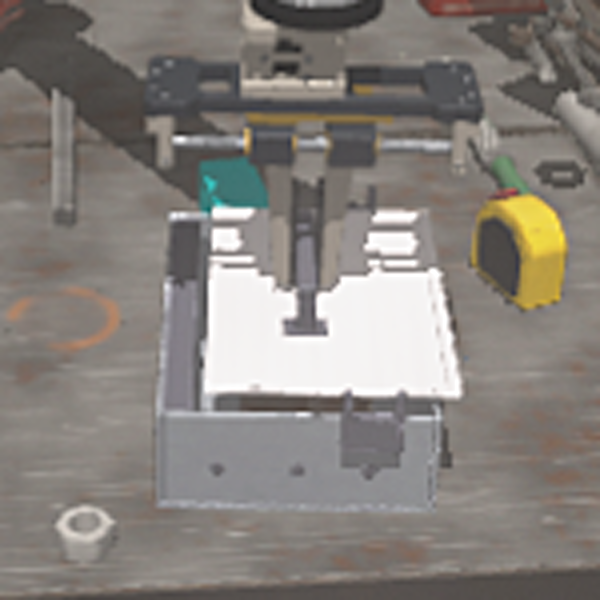

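```bash
python3 -m crank '[0.4,0,0,0,0.6, 0.7,0,0,0,0.6, 0.9,0,0,0,0.6]' 18
python3 - <<'E'
from station import env
from h import *
s=env.read_state(); go(s,cw(3,3.5,91.2),CASE[2])
E
```

```text
time_s: 29.2
ee_pos: [0.5862, -0.2532, 0.267]
orientation: [1.287, 1.158, -1.287]
contact_force: [-1.9, 0.5, 2.4]
finger_gap: 0.0118
t 29.2 grasp [ 0.5861 -0.2531  0.096 ] yaw -0.1061 down [-3.e-04  4.e-04 -1.e+00] gap 0.0118 F [-1.9  0.5  2.4] j7 0.7
  shift cm [ 0.48 -0.08 -0.07] turn -0.0 rows>= 0.1
```

```bash
python3 -m crank '[0.2,0,0,0,0.6, 0.4,0,0,0,0.6, 0.5,0,0,0,0.6]' 15
python3 - <<'E'
from station import env
from h import *
s=env.read_state(); go(s,cw(3,3.5,91.2),CASE[2]);print(np.round(s["moment"],2))
i=env.camera("side");cv2.imwrite("pics/side5z.png",cv2.resize(i[190:300,280:400],None,fx=5,fy=5,interpolation=cv2.INTER_CUBIC))
E
```

```text
time_s: 29.58
ee_pos: [0.5861, -0.2534, 0.262]
orientation: [1.287, 1.157, -1.287]
contact_force: [-3.7, 1.1, 3.2]
finger_gap: 0.0122
t 29.57 grasp [ 0.5861 -0.2534  0.091 ] yaw -0.1064 down [-2.e-04 -1.e-04 -1.e+00] gap 0.0122 F [-3.7  1.1  3.2] j7 0.7
  shift cm [-0.02 -0.08 -0.1 ] turn -0.0 rows>= 0.0
[-0.01  0.53 -0.02]
```

View pics/side5z.png

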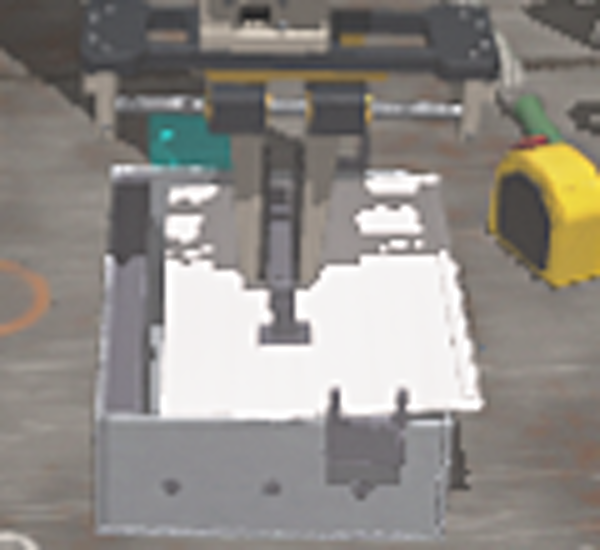

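Run:
```python
from station import env
from h import *
c=env.get_calibration("side")
for x in(-52,-55):
  for z in(54,57,60,63): print(x,z,((proj(c,[cw(x,-100,z)])[0]-[280,190])*5).round(0))
for z in(66,68,70): print(z,((proj(c,[cw(89,-100,z)])[0]-[280,190])*5).round(0))
print("rim corner", ((proj(c,[cw(-79,-110,66),cw(79,-110,66)])-[280,190])*5).round(0))
```

```text
-52 54 [155. 424.]
-52 57 [155. 418.]
-52 60 [155. 413.]
-52 63 [155. 407.]
-55 54 [148. 423.]
-55 57 [148. 418.]
-55 60 [148. 412.]
-55 63 [148. 407.]
66 [473. 408.]
68 [473. 404.]
70 [473. 401.]
rim corner [[ 93. 414.]
 [453. 421.]]
```

Run:
```python
from station import env
from h import *
i=env.camera("scene");cv2.imwrite("pics/scene6.png",i);cv2.imwrite("pics/scene6z.png",cv2.resize(i[195:315,345:485],None,fx=5,fy=5,interpolation=cv2.INTER_CUBIC))
```

```text
(no output)
```

View pics/scene6z.png

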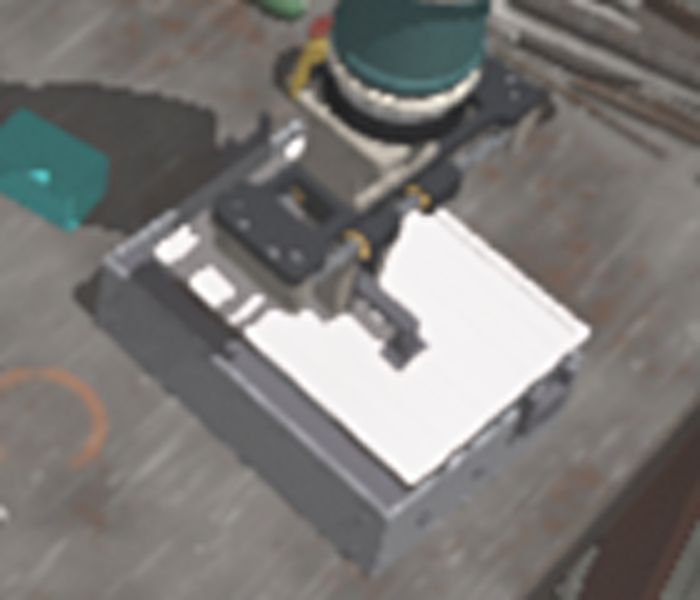

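Run:
```python
from station import env
from h import *
c=env.get_calibration("scene"); o=np.array([345,195])
pc=(proj(c,[cw(-79,-110,66),cw(-79,110,66)])-o)*5; print("rim pred",pc.round(0)," obs (387,515),(107,265)")
off=np.array([(387,515),(107,265)])-pc; off=off.mean(0); print(off)
ob=np.array([(411,484),(591,330)])
def f(p):
    xt,y0,t=p; zt=66-(75-xt)*np.tan(t)
    P=[cw(xt-4*np.sin(t),y0-100,zt+4*np.cos(t)),cw(xt+142*np.cos(t)-4*np.sin(t),y0-100,zt+142*np.sin(t)+4*np.cos(t))]
    return ((proj(c,P)-o)*5+off-ob).ravel()
r=least_squares(f,[-54,0,.06]);print(r.x,r.fun, "zt",66-(75-r.x[0])*np.tan(r.x[2]))
for t in (0,.03,.06,.09):
    q=least_squares(lambda p:f([p[0],p[1],t]),[-54,0]);print(t,q.x.round(1),q.fun.round(1))
```

```text
rim pred [[395. 512.]
 [110. 250.]]  obs (387,515),(107,265)
[-5.65450815  9.33108917]
[-48.40639018   0.10295368   0.0981727 ] [ 1.05212641  0.22963743 -1.08552764 -0.19448247] zt 53.845788896271735
0 [-52.4  -1.7] [ 2.6 -5.7 -2.7  6.4]
0.03 [-51.2  -1.1] [ 2.  -3.9 -2.1  4.3]
0.06 [-50.   -0.6] [ 1.6 -2.  -1.6  2.3]
0.09 [-48.7  -0. ] [ 1.2 -0.2 -1.2  0.3]
```

```bash
python3 -m crank '[0,-0.3,0,0,0.6, 0,-0.6,0,0,0.6, 0,-0.8,0,0,0.6]' 12
python3 - <<'E'
from station import env
from h import *
s=env.read_state(); go(s,cw(-5,3.5,91.2),CASE[2]);print(np.round(s["moment"],2))
i=env.camera("side");cv2.imwrite("pics/side7z.png",cv2.resize(i[190:300,280:400],None,fx=5,fy=5,interpolation=cv2.INTER_CUBIC))
E
```

```text
time_s: 30.05
ee_pos: [0.5784, -0.2521, 0.2619]
orientation: [1.287, 1.157, -1.286]
contact_force: [1.5, -0.6, -0.3]
finger_gap: 0.012
t 30.05 grasp [ 0.5785 -0.2521  0.0909] yaw -0.1058 down [ 6.e-04 -0.e+00 -1.e+00] gap 0.012 F [ 1.5 -0.6 -0.3] j7 0.71
  shift cm [-0.03 -0.12 -0.05] turn 0.0 rows>= 0.0
[-0.05 -0.23 -0.01]
```

View pics/side7z.png

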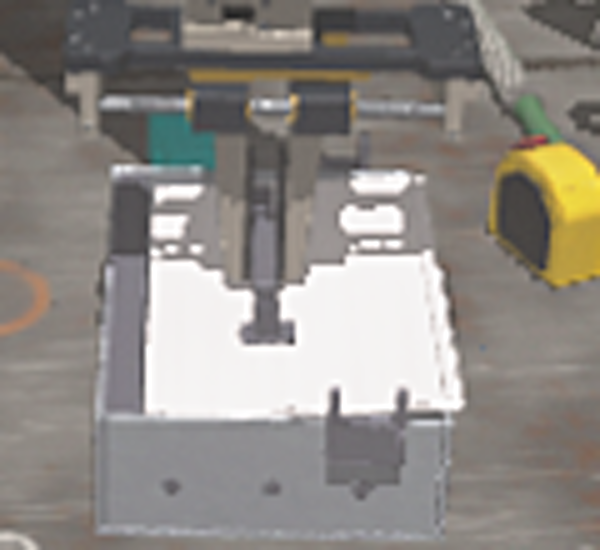

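```bash
python3 -m crank '[0,-0.2,0,0,0.6, 0,-0.4,0,0,0.6, 0,-0.5,0,0,0.6]' 12
python3 - <<'E'
from station import env
from h import *
s=env.read_state(); go(s,cw(-10,3.5,91.2),CASE[2]);print(np.round(s["moment"],2))
i=env.camera("side");cv2.imwrite("pics/side8z.png",cv2.resize(i[190:300,280:400],None,fx=5,fy=5,interpolation=cv2.INTER_CUBIC))
i=env.camera("scene");cv2.imwrite("pics/scene8z.png",cv2.resize(i[195:315,345:485],None,fx=5,fy=5,interpolation=cv2.INTER_CUBIC))
E
```

```text
time_s: 30.48
ee_pos: [0.5732, -0.2518, 0.2618]
orientation: [1.287, 1.157, -1.287]
contact_force: [1.1, -0.4, -0.8]
finger_gap: 0.0124
t 30.48 grasp [ 0.5732 -0.2518  0.0908] yaw -0.1062 down [-2.e-04  1.e-04 -1.e+00] gap 0.0124 F [ 1.1 -0.4 -0.8] j7 0.71
  shift cm [-0.04 -0.08 -0.07] turn -0.0 rows>= 0.0
[-0.06 -0.24 -0.  ]
```

View pics/side8z.png

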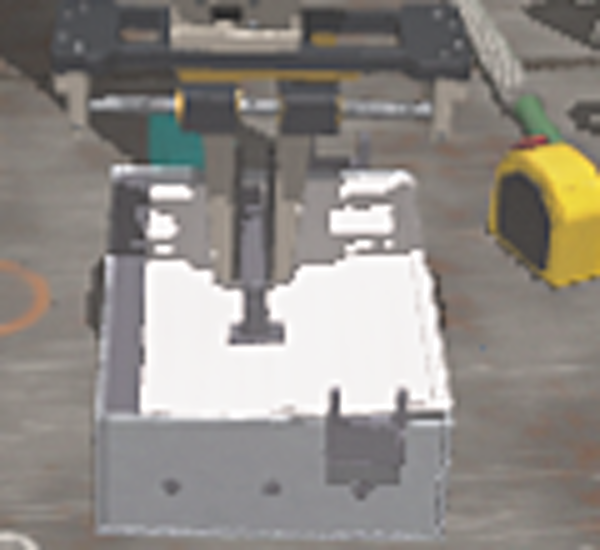

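View pics/scene8z.png

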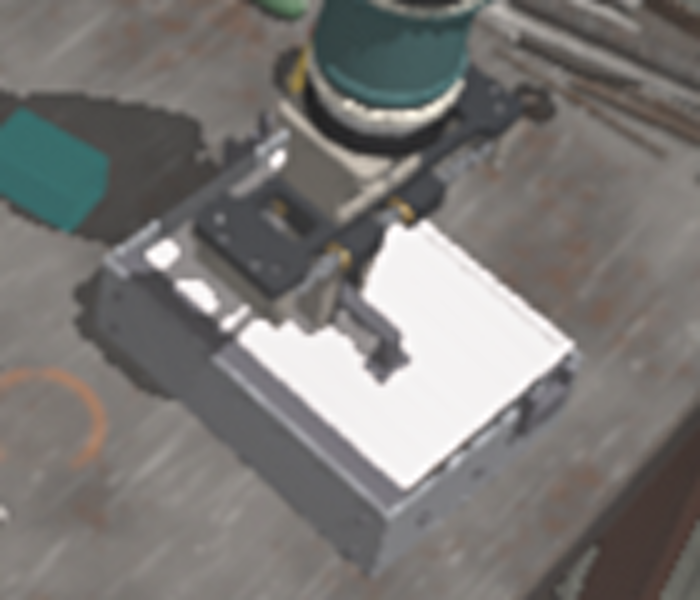

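Run:
```python
from station import env
from h import *
c=env.get_calibration("side"); o=[280,190]
for n,x,z in(("outer",-79,66),("lip",-59,66),("lip over tongue",-65.5,70),("tongue flat top 66",-65.5,66)):
    print(n,((proj(c,[cw(x,y,z) for y in(-100,-60,-30)])-o)*5).round(0).tolist())
c=env.get_calibration("scene"); o=[345,195]
for n,x,z in(("outer",-79,66),("lip",-59,66),("lip over tongue",-65.5,70)):
    print(n,((proj(c,[cw(x,y,z) for y in(-100,-60,-30)])-o)*5).round(0).tolist())
```

```text
outer [[94.0, 400.0], [98.0, 348.0], [101.0, 311.0]]
lip [[139.0, 401.0], [142.0, 349.0], [143.0, 312.0]]
lip over tongue [[125.0, 394.0], [128.0, 341.0], [130.0, 305.0]]
tongue flat top 66 [[124.0, 401.0], [127.0, 349.0], [130.0, 312.0]]
outer [[381.0, 499.0], [326.0, 448.0], [286.0, 411.0]]
lip [[407.0, 478.0], [352.0, 428.0], [312.0, 391.0]]
lip over tongue [[400.0, 481.0], [345.0, 430.0], [305.0, 394.0]]
```

```bash
python3 -m crank '[0,-0.2,0,0,0.6, 0,-0.4,0,0,0.6, 0,-0.5,0,0,0.6]' 12
python3 - <<'E'
from station import env
from h import *
s=env.read_state(); go(s,cw(-14,3.5,83.3),CASE[2]);print(np.round(s["moment"],2))
i=env.camera("side");cv2.imwrite("pics/side9z.png",cv2.resize(i[190:300,280:400],None,fx=5,fy=5,interpolation=cv2.INTER_CUBIC))
i=env.camera("scene");cv2.imwrite("pics/scene9z.png",cv2.resize(i[195:315,345:485],None,fx=5,fy=5,interpolation=cv2.INTER_CUBIC))
E
```

```text
time_s: 30.95
ee_pos: [0.5679, -0.2511, 0.2615]
orientation: [1.287, 1.158, -1.288]
contact_force: [0.2, -0.3, -3.4]
finger_gap: 0.0119
t 30.95 grasp [ 0.5677 -0.251   0.0905] yaw -0.1062 down [-1.2e-03  5.0e-04 -1.0e+00] gap 0.0119 F [ 0.2 -0.3 -3.4] j7 0.71
  shift cm [ 0.72  0.07 -0.05] turn -0.0 rows>= 0.1
[-0.12  0.09  0.02]
```

View pics/side9z.png

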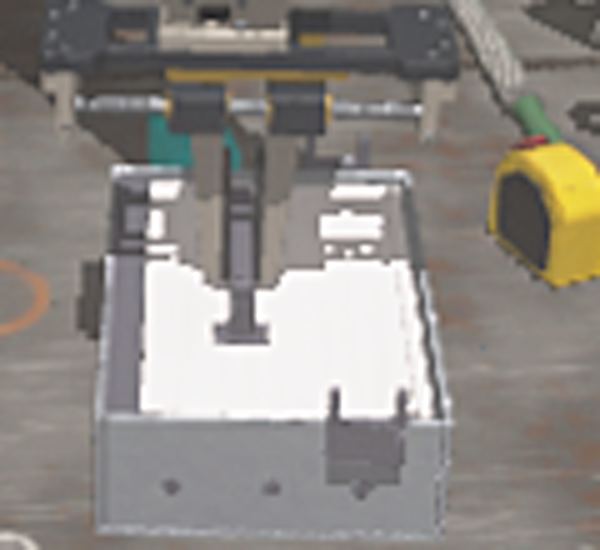

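View pics/scene9z.png

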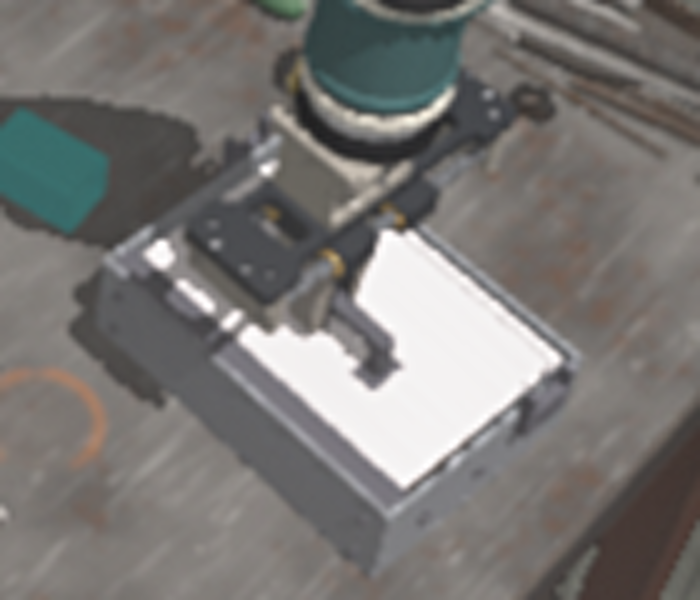

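```bash
python3 -m crank '[0.3,0,0,0,0.6, 0.55,0,0,0,0.6, 0.7,0,0,0,0.6]' 12
python3 - <<'E'
from station import env
from h import *
s=env.read_state(); go(s,cw(-14,3.5,83.3),CASE[2]);print(np.round(s["moment"],2))
E
```

```text
time_s: 31.42
ee_pos: [0.5684, -0.2512, 0.2546]
orientation: [1.287, 1.158, -1.287]
contact_force: [-0.2, 0.5, -2.0]
finger_gap: 0.0122
t 31.43 grasp [ 0.5683 -0.2512  0.0836] yaw -0.106 down [-4.e-04  1.e-04 -1.e+00] gap 0.0122 F [-0.2  0.5 -2. ] j7 0.72
  shift cm [ 0.03  0.01 -0.06] turn -0.0 rows>= 0.0
[-0.06  0.16 -0.04]
```

```bash
python3 -m crank '[0.1,0,0,0,0.6, 0.1,0,0,0,2, 0.1,0,0,0,3]' 12; python3 -m crank '[-3,0,0,0,3, -8,0,0,0,3, -13,0,0,0,3, -16,0,-2,0,3]';  python3 - <<'E'
from station import env
from h import *
s=env.read_state(); go(s)
np.save("w22.npy",env.get_calibration("wrist"),allow_pickle=True)
i=env.camera("wrist");cv2.imwrite("pics/w22.png",i)
i=env.camera("side");cv2.imwrite("pics/side10z.png",cv2.resize(i[190:300,280:400],None,fx=5,fy=5,interpolation=cv2.INTER_CUBIC))
E
```

```text
time_s: 31.8
ee_pos: [0.5686, -0.2514, 0.2542]
orientation: [1.287, 1.156, -1.286]
contact_force: [0.4, -1.1, -0.7]
finger_gap: 0.028
time_s: 32.3
ee_pos: [0.5701, -0.2332, 0.417]
orientation: [1.29, 1.151, -1.287]
contact_force: [1.0, 0.7, 0.4]
finger_gap: 0.03
t 32.3 grasp [ 0.5707 -0.2336  0.246 ] yaw -0.1094 down [ 0.0037 -0.002  -1.    ] gap 0.03 F [1.  0.7 0.4] j7 0.56
```

View pics/w22.png

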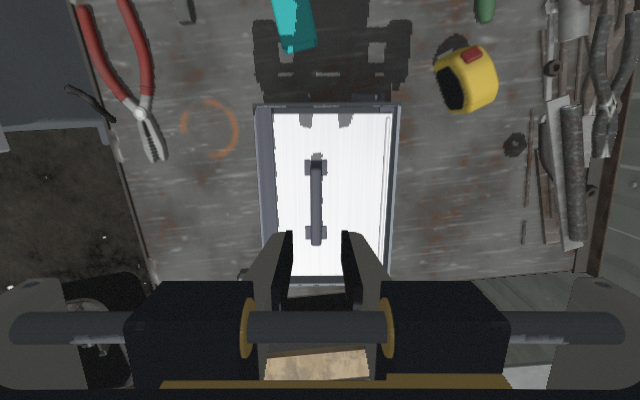

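View pics/side10z.png

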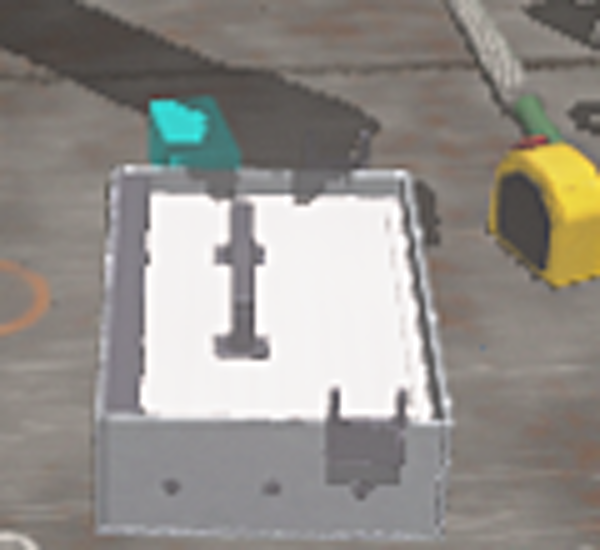

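Run:
```python
from station import env
from h import *
c=np.load("w22.npy",allow_pickle=True).item()
i=cv2.imread("pics/w22.png");cv2.imwrite("pics/z22.png",cv2.resize(i[95:290,245:410],None,fx=3,fy=3,interpolation=cv2.INTER_CUBIC))
s=env.read_state(); go(s,cw(52,30,77),CASE[2])
H=np.array([[71,100,4],[71,-100,4],[-14,45,34],[-14,-45,34]]);
print(((proj(c,[cw(x,y,z+52) for x,y,z in H])-[245,95])*3).round(0).tolist(),((proj(c,[cw(-79,110,66),cw(79,110,66),cw(79,-110,66)])-[245,95])*3).round(0).tolist())
```

```text
t 32.4 grasp [ 0.5729 -0.2303  0.2464] yaw -0.1034 down [ 6.8e-03 -1.0e-04 -1.0e+00] gap 0.0302 F [ 0.6 -0.3  0. ] j7 0.56
  shift cm [16.99  6.26 -0.57] turn 0.003 rows>= 2.9
[[437.0, 55.0], [406.0, 540.0], [207.0, 218.0], [208.0, 453.0]] [[22.0, 27.0], [468.0, 26.0], [429.0, 573.0]]
```

View pics/z22.png

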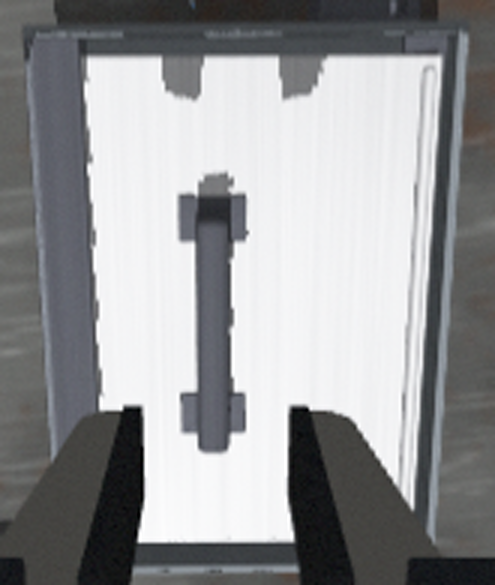

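```bash
python3 -m crank '[4,2,-0.2,0,0, 9,4,-0.4,0,0, 13,6.2,-0.5,0,0, 15,6.2,-0.5,0,0, 15,6.2,-0.5,0,0]' 20; python3 -m crank '[0.5,0,0,0,0, 1,0,0,0,0, 1.4,0,0,0,0, 1.4,0,0,0,0]';python3 - <<'E'
from station import env
from h import *
s=env.read_state(); go(s,cw(52,30,75),CASE[2])
E
```

```text
time_s: 33.02
ee_pos: [0.6313, -0.2334, 0.2621]
orientation: [1.286, 1.16, -1.291]
contact_force: [-0.9, -0.1, 0.6]
finger_gap: 0.0005
time_s: 33.52
ee_pos: [0.6326, -0.2328, 0.25]
orientation: [1.287, 1.157, -1.287]
contact_force: [-0.8, -0.3, -0.4]
finger_gap: 0.0005
t 33.52 grasp [ 0.6327 -0.2328  0.079 ] yaw -0.1059 down [ 2.e-04  2.e-04 -1.e+00] gap 0.0005 F [-0.8 -0.3 -0.4] j7 0.64
  shift cm [ 0.4   0.4  -0.21] turn 0.0 rows>= 0.1
```

```bash
python3 -m crank '[0.2,0,0,0,0, 0.35,0,0,0,0, 0.35,0,0,0,0]';python3 -m crank '[0.1,0,0,0,0, 0.2,0,0,0,0]';python3 - <<'E'
from station import env
from h import *
s=env.read_state(); go(s)
E
```

```text
time_s: 33.9
ee_pos: [0.6328, -0.233, 0.2466]
orientation: [1.287, 1.157, -1.287]
contact_force: [-0.4, 0.8, 2.7]
finger_gap: 0.0006
time_s: 34.15
ee_pos: [0.6327, -0.2332, 0.2465]
orientation: [1.288, 1.158, -1.286]
contact_force: [-6.0, 4.2, 20.1]
finger_gap: 0.0003
t 34.15 grasp [ 0.6328 -0.233   0.0755] yaw -0.106 down [ 4.0e-04  1.2e-03 -1.0e+00] gap 0.0003 F [-6.   4.2 20.1] j7 0.65
```

```bash
python3 -m crank '[-5,0,0,0,0, -11,0,0,0,0, -15,0,0,0,0]';python3 - <<'E'
from station import env
from h import *
s=env.read_state(); go(s,[.46,.06,.22],0.03)
i=env.camera("scene");cv2.imwrite("pics/scene11.png",i)
E
```

```text
time_s: 34.52
ee_pos: [0.6328, -0.2333, 0.3972]
orientation: [1.288, 1.154, -1.286]
contact_force: [0.5, 0.2, -0.4]
finger_gap: 0.0002
t 34.52 grasp [ 0.6332 -0.2335  0.2262] yaw -0.1064 down [ 2.6e-03 -9.0e-04 -1.0e+00] gap 0.0002 F [ 0.5  0.2 -0.4] j7 0.56
  shift cm [  0.55 -20.34 -27.34] turn -0.136 rows>= 5.5
```

View pics/scene11.png

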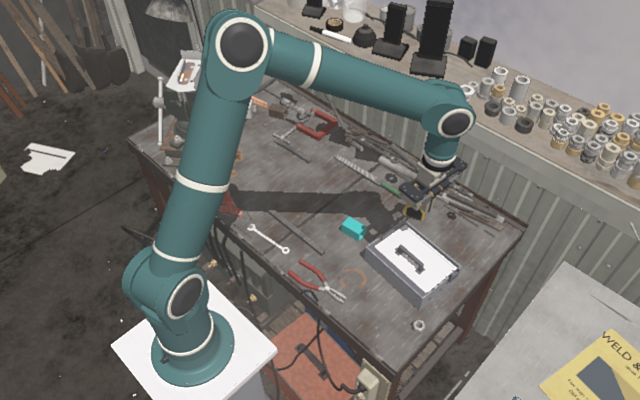

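```bash
python3 -m crank '[0,-3.6,-4.8,-0.03,5, 0,-7.2,-9.6,-0.06,5, 0,-10.8,-14.4,-0.09,5, 0,-14.4,-19.2,-0.12,5, 0,-18,-24,-0.136,5]';python3 -m crank '[0,-2.3,-3.3,0,5, 0,-2.3,-3.3,0,5, 0,-2.3,-3.3,0,5]';python3 - <<'E'
from station import env
from h import *
s=env.read_state(); go(s)
np.save("w23.npy",env.get_calibration("wrist"),allow_pickle=True)
i=env.camera("wrist");cv2.imwrite("pics/w23.png",i)
E
```

```text
time_s: 35.2
ee_pos: [0.4779, 0.0264, 0.3942]
orientation: [1.187, 1.224, -1.186]
contact_force: [0.7, 0.9, 0.5]
finger_gap: 0.0481
time_s: 35.58
ee_pos: [0.4556, 0.0565, 0.3946]
orientation: [1.188, 1.222, -1.187]
contact_force: [1.1, -1.0, -0.0]
finger_gap: 0.0497
t 35.58 grasp [0.4558 0.0565 0.2236] yaw 0.0294 down [ 0.0011 -0.     -1.    ] gap 0.0497 F [ 1.1 -1.  -0. ] j7 0.01
```

View pics/w23.png

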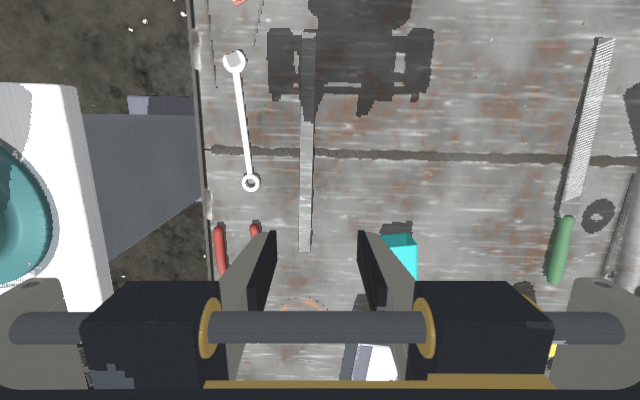

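Run:
```python
from h import *
i=cv2.imread("pics/w23.png");a=cv2.resize(i[20:80,280:340],None,fx=6,fy=6,interpolation=cv2.INTER_CUBIC);b=cv2.resize(i[210:270,280:340],None,fx=6,fy=6,interpolation=cv2.INTER_CUBIC)
cv2.imwrite("pics/z23.png",np.hstack([a,b]))
```

```text
(no output)
```

View pics/z23.png

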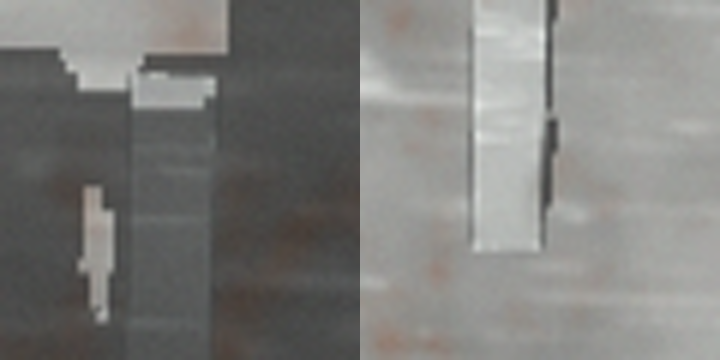

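Run:
```python
from station import env
from h import *
c=np.load("w23.npy",allow_pickle=True).item()
P=unproj(c,[(302.2,32),(315.8,32),(298.7,251.8),(310.2,251.7)],.016);print(P.round(4))
a=(P[0]+P[1])/2;b=(P[2]+P[3])/2;d=a-b;print("len",np.linalg.norm(d),"ctr",(a+b)/2,"yaw of x",np.arctan2(d[1],d[0])-np.pi/2)
s=env.read_state();m=(a+b)/2;y=np.arctan2(d[1],d[0])-np.pi/2; go(s,[m[0],m[1],.15],y)
```

```text
[[ 0.4374  0.2202  0.016 ]
 [ 0.4521  0.2206  0.016 ]
 [ 0.4369 -0.0401  0.016 ]
 [ 0.4522 -0.0395  0.016 ]]
len 0.26018978603338777 ctr [0.44464117 0.0903035  0.016     ] yaw of x -0.0006720438347762592
t 35.62 grasp [0.4559 0.056  0.2236] yaw 0.0282 down [ 1.e-03 -4.e-04 -1.e+00] gap 0.0497 F [ 0.2 -0.7  0.1] j7 0.01
  shift cm [ 7.35 -1.04 -3.47] turn 0.029 rows>= 1.3
```

```bash
python3 -m crank '[4,-0.6,-2,0.029,5, 7.3,-1.05,-3.5,0.029,5, 12,-1.05,-3.5,0.029,5, 16,-1.05,-3.5,0.029,5, 16,-1.05,-3.5,0.029,5]';python3 - <<'E'
from station import env
from h import *
s=env.read_state(); go(s,[.4446,.0903,.0215],-.0007)
E
```

```text
time_s: 36.25
ee_pos: [0.4433, 0.09, 0.2322]
orientation: [1.206, 1.209, -1.216]
contact_force: [-0.3, 0.6, -0.5]
finger_gap: 0.05
t 36.25 grasp [0.4425 0.0893 0.0612] yaw -0.0022 down [-0.005  -0.0037 -1.    ] gap 0.05 F [-0.3  0.6 -0.5] j7 0.2
  shift cm [ 3.97  0.23 -0.11] turn -0.002 rows>= 0.6
```

```bash
python3 -m crank '[2.5,0,0,0,5, 3.8,0,0,0,5, 3.9,0,0,0,5]';python3 - <<'E'
from station import env
from h import *
s=env.read_state(); go(s,[.4446,.0903,.0215],-.0007)
E
```

```text
time_s: 36.62
ee_pos: [0.4441, 0.0913, 0.1958]
orientation: [1.209, 1.209, -1.209]
contact_force: [-0.3, 0.1, 0.6]
finger_gap: 0.0501
t 36.62 grasp [0.4441 0.0913 0.0248] yaw -0.0002 down [ 3.e-04  0.e+00 -1.e+00] gap 0.0501 F [-0.3  0.1  0.6] j7 0.27
  shift cm [0.33 0.05 0.1 ] turn 0.001 rows>= 0.1
```

```bash
python3 -m crank '[0.2,0,0.1,0,5, 0.3,0,0.1,0,5]'; python3 -m crank '[0,0,0,0,1, 0,0,0,0,1, 0,0,0,0,1, 0,0,0,0,1, 0,0,0,0,1]' 50;python3 -m crank '[-1,0,0,0,1, -3,0,0,0,1, -5,0,0,0,1, -5,0,0,0,1]' ;python3 - <<'E'
from station import env
from h import *
s=env.read_state(); go(s,cw(40,0,160),CASE[2])
i=env.camera("wrist");cv2.imwrite("pics/w24.png",i)
i=env.camera("side");cv2.imwrite("pics/side12.png",i)
E
```

```text
time_s: 36.88
ee_pos: [0.4439, 0.0907, 0.193]
orientation: [1.21, 1.209, -1.207]
contact_force: [-0.2, -0.8, -0.8]
finger_gap: 0.0499
time_s: 37.5
ee_pos: [0.4433, 0.0908, 0.1924]
orientation: [1.208, 1.21, -1.209]
contact_force: [-1.9, 0.1, 2.3]
finger_gap: 0.0156
time_s: 38.0
ee_pos: [0.444, 0.0909, 0.2435]
orientation: [1.211, 1.208, -1.206]
contact_force: [-0.1, 0.8, -4.5]
finger_gap: 0.0155
t 38.0 grasp [0.4445 0.0911 0.0725] yaw 0.0011 down [ 0.0029  0.0011 -1.    ] gap 0.0155 F [-0.1  0.8 -4.5] j7 0.19
  shift cm [-8.74 17.71 35.09] turn 0.107 rows>= 6.4
```

View pics/w24.png

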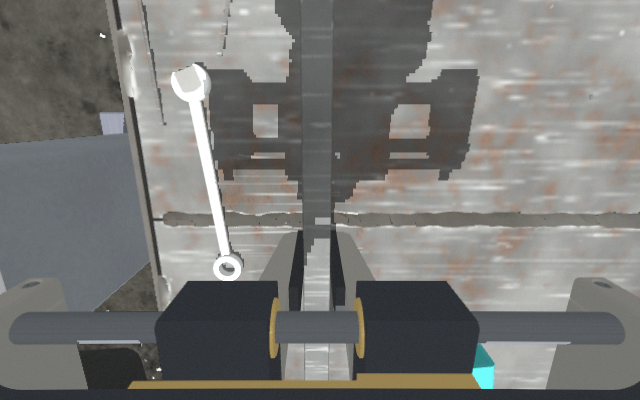

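View pics/side12.png

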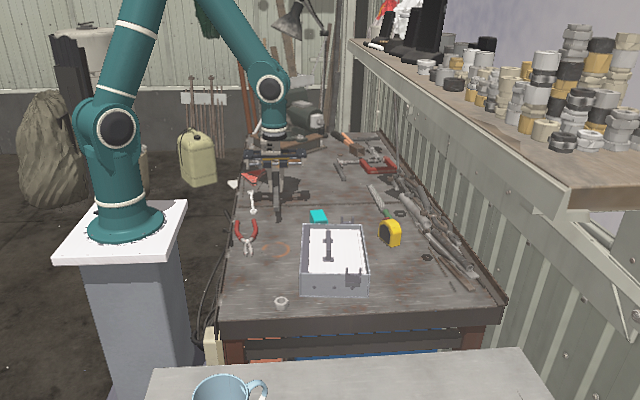

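```bash
python3 -m crank '[-4,2,3,0.02,1, -8.7,4.5,8,0.05,1, -8.7,7.5,13.5,0.08,1, -8.7,10.5,19,0.107,1, -8.7,13.5,25,0.107,1]'; python3 -m crank '[0,2.5,5,0,1, 0,4,9.5,0,1, 0,4.1,10,0,1, 0,4.1,10,0,1]';python3 - <<'E'
from station import env
from h import *
s=env.read_state(); go(s,cw(40,0,160),CASE[2])
i=env.camera("wrist");cv2.imwrite("pics/w25.png",i);np.save("w25.npy",env.get_calibration("wrist"),allow_pickle=True)
E
```

```text
time_s: 38.72
ee_pos: [0.5735, -0.1485, 0.3281]
orientation: [1.286, 1.159, -1.287]
contact_force: [1.0, 0.6, -3.6]
finger_gap: 0.0151
time_s: 39.22
ee_pos: [0.6025, -0.2511, 0.3277]
orientation: [1.287, 1.16, -1.289]
contact_force: [0.0, 0.8, -4.2]
finger_gap: 0.0154
t 39.23 grasp [ 0.6021 -0.2509  0.1567] yaw -0.107 down [-0.0026  0.0013 -1.    ] gap 0.0154 F [ 0.   0.8 -4.2] j7 0.63
  shift cm [-0.34  2.05  0.67] turn -0.001 rows>= 0.3
```

View pics/w25.png

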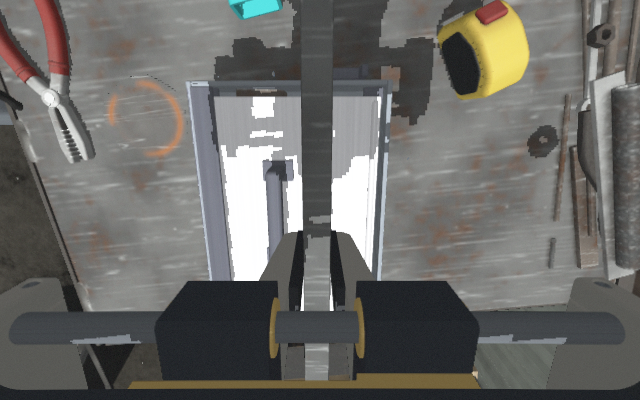

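Run:
```python
from station import env
from h import *
c=np.load("w25.npy",allow_pickle=True).item()
i=cv2.imread("pics/w25.png");cv2.imwrite("pics/z25.png",cv2.resize(i[65:165,180:400],None,fx=3.6,fy=3.6,interpolation=cv2.INTER_CUBIC))
print(((proj(c,[cw(-79,110,66),cw(79,110,66),cw(79,0,66),cw(28,118,86),cw(52,118,86),cw(28,118,70)])-[180,65])*3.6).round(0).tolist())
```

```text
[[19.0, 63.0], [764.0, 64.0], [732.0, 555.0], [527.0, 9.0], [652.0, 9.0], [524.0, 21.0]]
```

View pics/z25.png

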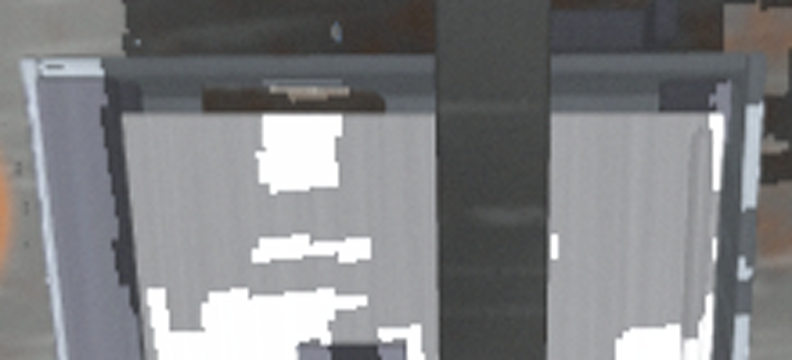

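```bash
sed -i 's/CASE=\[.*/CASE=[.5824,-.2548,-.106]/' h.py; python3 -m crank '[0,1,0.3,0,1, 1,2.0,0.6,0,1, 3,2.05,0.6,0,1, 4,2.05,0.6,0,1, 4,2.05,0.6,0,1]';python3 - <<'E'
from station import env
from h import *
s=env.read_state(); go(s,cw(40,0,92.4),CASE[2])
i=env.camera("wrist");cv2.imwrite("pics/w26.png",i);np.save("w26.npy",env.get_calibration("wrist"),allow_pickle=True)
i=env.camera("side");cv2.imwrite("pics/side13z.png",cv2.resize(i[170:320,260:410],None,fx=4,fy=4,interpolation=cv2.INTER_CUBIC))
i=env.camera("scene");cv2.imwrite("pics/scene13z.png",cv2.resize(i[195:315,345:485],None,fx=5,fy=5,interpolation=cv2.INTER_CUBIC))
E
```

```text
time_s: 39.9
ee_pos: [0.6222, -0.2589, 0.2876]
orientation: [1.286, 1.16, -1.289]
contact_force: [-0.7, -0.1, -3.2]
finger_gap: 0.0156
t 39.9 grasp [ 0.6217 -0.2588  0.1166] yaw -0.1063 down [-0.003  0.001 -1.   ] gap 0.0156 F [-0.7 -0.1 -3.2] j7 0.66
  shift cm [2.42 0.06 0.02] turn -0.0 rows>= 0.4
```

View pics/side13z.png

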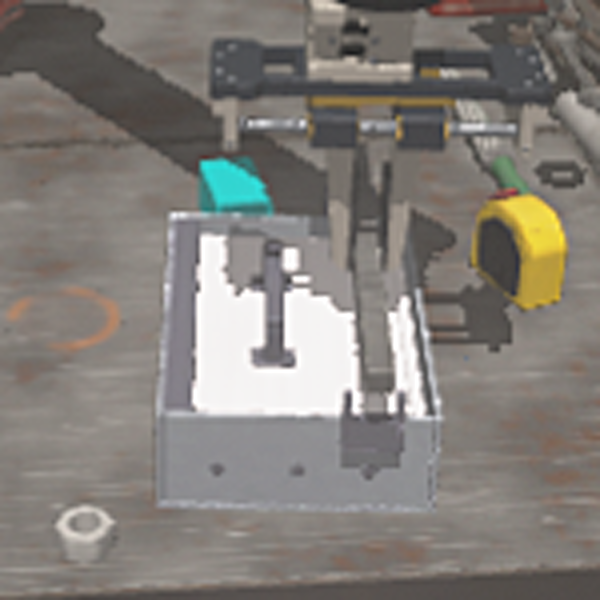

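View pics/w26.png

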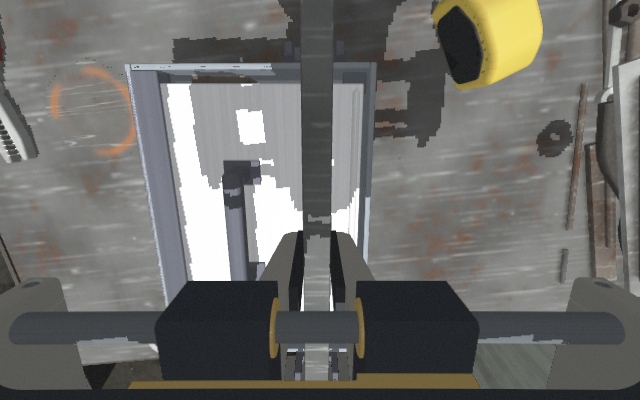

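View pics/scene13z.png

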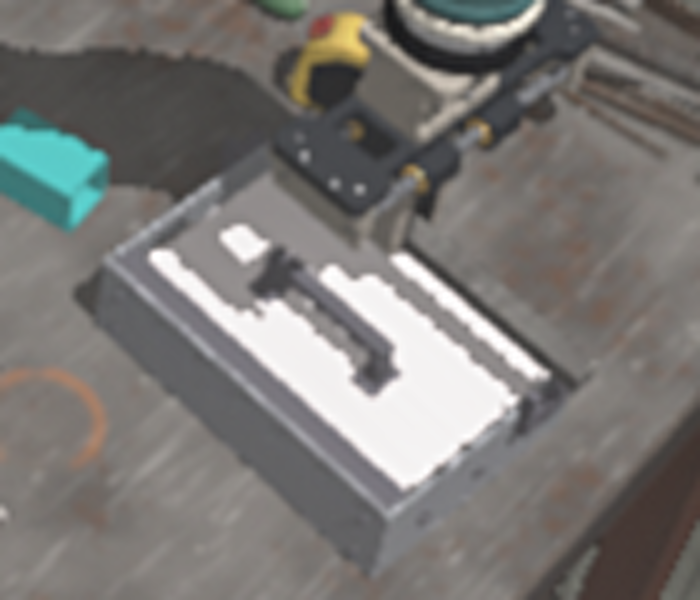

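```bash
python3 -m crank '[1,0.05,0,0,1, 1.7,0.05,0,0,1, 2,0.05,0,0,1, 2.1,0.05,0,0,1, 2.1,0.05,0,0,1]';python3 - <<'E'
from station import env
from h import *
s=env.read_state(); go(s,cw(40,0,91.4),CASE[2])
i=env.camera("wrist");cv2.imwrite("pics/w27.png",i)
i=env.camera("side");cv2.imwrite("pics/side14z.png",cv2.resize(i[220:310,300:390],None,fx=6,fy=6,interpolation=cv2.INTER_CUBIC))
E
```

```text
time_s: 40.67
ee_pos: [0.6233, -0.2594, 0.2684]
orientation: [1.287, 1.157, -1.287]
contact_force: [-0.2, 0.4, -4.1]
finger_gap: 0.0154
t 40.67 grasp [ 0.6233 -0.2594  0.0974] yaw -0.1061 down [ 1.e-04 -1.e-04 -1.e+00] gap 0.0154 F [-0.2  0.4 -4.1] j7 0.67
  shift cm [ 0.6  -0.12 -0.02] turn -0.0 rows>= 0.1
```

View pics/side14z.png

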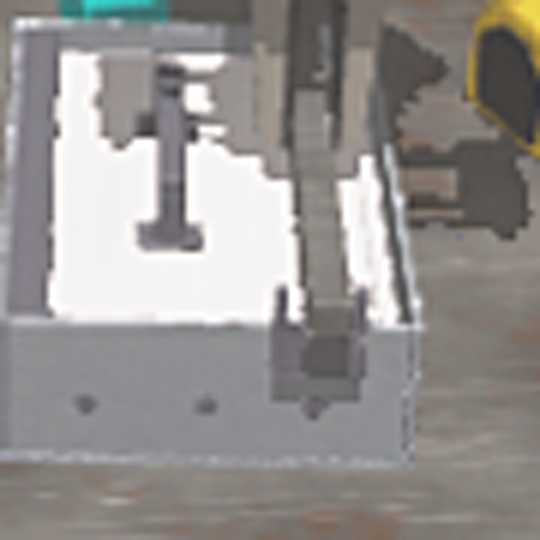

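View pics/w27.png

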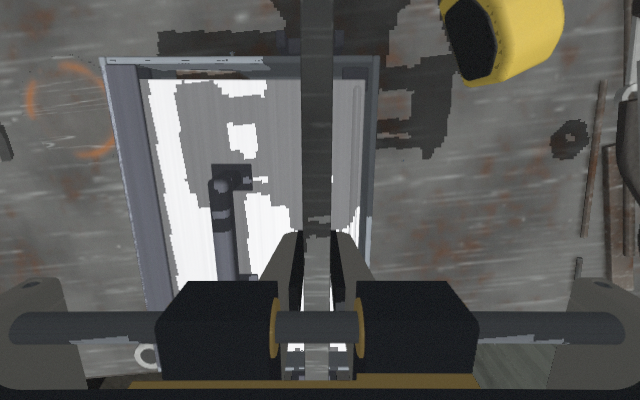

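```bash
python3 -m crank '[0.25,-0.1,0,0,1, 0.45,-0.1,0,0,1, 0.55,-0.1,0,0,1, 0.55,-0.1,0,0,1]';python3 - <<'E'
from station import env
from h import *
s=env.read_state(); go(s,cw(40,0,91.4),CASE[2]);print(np.round(s["moment"],2))
E
```

```text
time_s: 41.28
ee_pos: [0.6223, -0.2592, 0.2627]
orientation: [1.287, 1.157, -1.287]
contact_force: [0.2, -0.5, -3.2]
finger_gap: 0.0154
t 41.27 grasp [ 0.6222 -0.2592  0.0917] yaw -0.1061 down [-2.e-04  1.e-04 -1.e+00] gap 0.0154 F [ 0.2 -0.5 -3.2] j7 0.67
  shift cm [ 0.03 -0.01 -0.01] turn -0.0 rows>= 0.0
[-0.05  0.03  0.04]
```

```bash
python3 -m crank '[0.1,0,0,0,1, 0.15,0,0,0,1, 0.15,0,0,0,1]';python3 - <<'E'
from station import env
from h import *
s=env.read_state(); go(s,cw(40,0,91.4),CASE[2]);print(np.round(s["moment"],2))
E
```

```text
time_s: 41.65
ee_pos: [0.6223, -0.2593, 0.2624]
orientation: [1.287, 1.157, -1.286]
contact_force: [-2.9, 2.2, 5.4]
finger_gap: 0.0157
t 41.65 grasp [ 0.6224 -0.2593  0.0914] yaw -0.106 down [ 6.e-04  4.e-04 -1.e+00] gap 0.0157 F [-2.9  2.2  5.4] j7 0.67
  shift cm [-0.   -0.03 -0.02] turn -0.0 rows>= 0.0
[ 0.33  0.82 -0.03]
```

```bash
python3 -m crank '[-0.05,0,0,0,2, -0.05,0,0,0,3, -0.05,0,0,0,3]' 20; python3 -m crank '[-3,0,0,0,3, -8,0,0,0,3, -14,0,0,0,3, -17,0,-4,0,3, -17,0,-8,0,3]';python3 - <<'E'
from station import env
from h import *
s=env.read_state(); go(s)
i=env.camera("wrist");cv2.imwrite("pics/w28.png",i);np.save("w28.npy",env.get_calibration("wrist"),allow_pickle=True)
i=env.camera("side");cv2.imwrite("pics/side15.png",i);cv2.imwrite("pics/side15z.png",cv2.resize(i[210:310,290:400],None,fx=5,fy=5,interpolation=cv2.INTER_CUBIC))
i=env.camera("scene");cv2.imwrite("pics/scene15.png",i);cv2.imwrite("pics/scene15z.png",cv2.resize(i[195:315,345:485],None,fx=5,fy=5,interpolation=cv2.INTER_CUBIC))
E
```

```text
time_s: 42.02
ee_pos: [0.6224, -0.2593, 0.2618]
orientation: [1.287, 1.157, -1.287]
contact_force: [0.0, 0.1, -0.5]
finger_gap: 0.0298
time_s: 42.65
ee_pos: [0.6311, -0.18, 0.4352]
orientation: [1.29, 1.151, -1.284]
contact_force: [0.4, 0.6, -1.3]
finger_gap: 0.03
t 42.65 grasp [ 0.6321 -0.1801  0.2642] yaw -0.1077 down [ 0.006 -0.001 -1.   ] gap 0.03 F [ 0.4  0.6 -1.3] j7 0.45
```

View pics/w28.png

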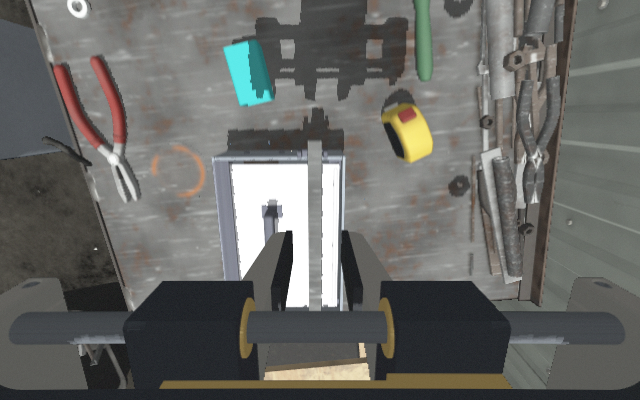

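View pics/side15z.png

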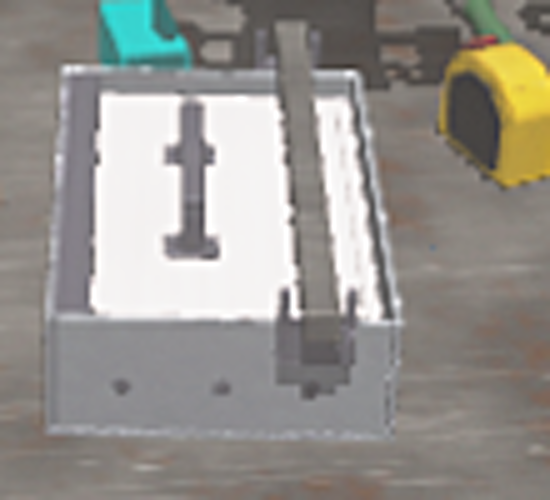

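View pics/scene15z.png

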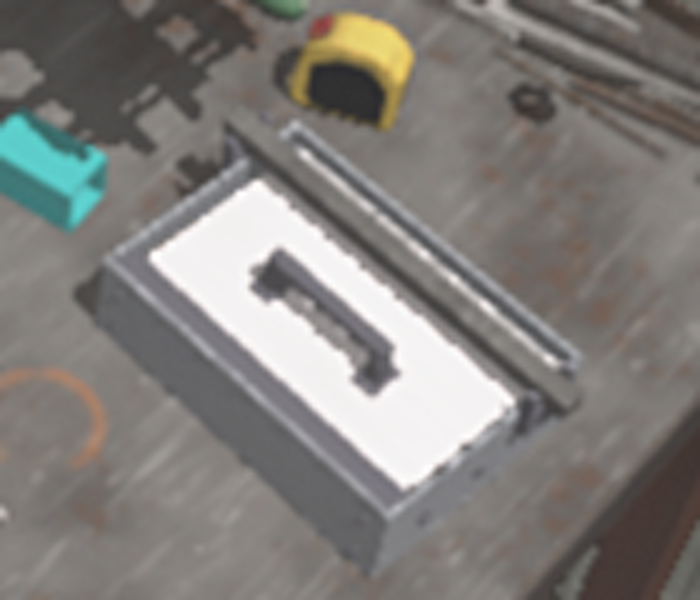

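Run:
```python
from station import env
from h import *
s=env.read_state(); go(s)
c=env.get_calibration("wrist"); i=env.camera("wrist")
cv2.imwrite("pics/z29.png",np.hstack([cv2.resize(i[130:180,290:340],None,fx=7,fy=7,interpolation=cv2.INTER_CUBIC),cv2.resize(i[275:325,290:340],None,fx=7,fy=7,interpolation=cv2.INTER_CUBIC)]));np.save("w29.npy",c,allow_pickle=True)
for n,y in(("+",130),("-",-130)): print(n,((proj(c,[cw(32,y,86),cw(48,y,86)])-[290,130 if y>0 else 275])*7).round(0).tolist())
print(((proj(c,[cw(79,110,66)])-[290,130])*7).round(0).tolist())
```

```text
t 42.8 grasp [ 0.6317 -0.1765  0.2608] yaw -0.1012 down [ 5.0e-04  1.3e-03 -1.0e+00] gap 0.0301 F [-0.3 -0.9 -0.1] j7 0.45
+ [[120.0, 107.0], [223.0, 108.0]]
- [[125.0, 484.0], [210.0, 484.0]]
[[405.0, 218.0]]
```

View pics/z29.png

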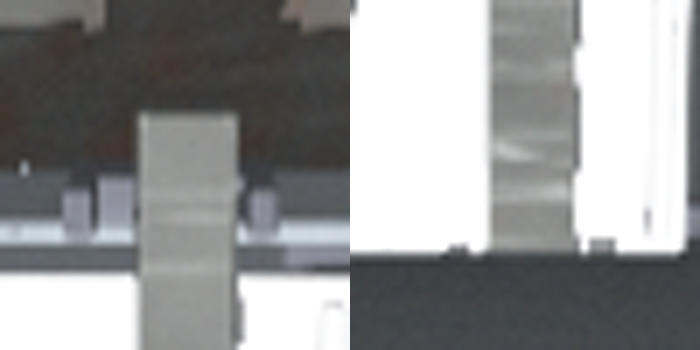

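Run:
```python
from station import env
from h import *
s=env.read_state(); go(s,[.6224,-.2593,.14],-.106)
```

```text
t 42.85 grasp [ 0.631  -0.1788  0.2608] yaw -0.1041 down [-0.e+00 -1.e-04 -1.e+00] gap 0.0297 F [-0.8 -0.3  0.1] j7 0.45
  shift cm [ 1.208e+01 -1.000e-02  8.100e+00] turn 0.002 rows>= 2.3
```

```bash
python3 -m crank '[3,0,4,0.002,3, 7,0,8.1,0.002,3, 12,0,8.1,0.002,3, 12,0,8.1,0.002,3]'
python3 - <<'E'
from station import env
from h import *
s=env.read_state(); go(s,[.6224,-.2593,.0925],-.106)
E
```

```text
time_s: 43.35
ee_pos: [0.6202, -0.2613, 0.3079]
orientation: [1.288, 1.161, -1.296]
contact_force: [-0.2, -0.7, -0.3]
finger_gap: 0.0302
t 43.35 grasp [ 0.6189 -0.2611  0.1369] yaw -0.1113 down [-0.008   0.0017 -1.    ] gap 0.0302 F [-0.2 -0.7 -0.3] j7 0.64
  shift cm [ 4.44  0.37 -0.21] turn -0.005 rows>= 0.7
```

```bash
python3 -m crank '[2,0,0,0,3, 3.5,0,0,0,3, 3.5,0,0,0,3]'
python3 - <<'E'
from station import env
from h import *
s=env.read_state(); go(s,[.6224,-.2593,.0925],-.106)
E
```

```text
time_s: 43.72
ee_pos: [0.6222, -0.2596, 0.2762]
orientation: [1.288, 1.158, -1.288]
contact_force: [-0.1, -0.7, -0.4]
finger_gap: 0.0302
t 43.73 grasp [ 0.622  -0.2595  0.1052] yaw -0.1073 down [-1.1e-03  6.0e-04 -1.0e+00] gap 0.0302 F [-0.1 -0.7 -0.4] j7 0.67
  shift cm [ 1.27  0.04 -0.02] turn -0.001 rows>= 0.2
```

```bash
python3 -m crank '[0.8,0,0,0,3, 1.2,0,0,0,3, 1.2,0,0,0,2, 1.2,0,0,0,1, 1.2,0,0,0,1]' 12; python3 -m crank '[0,0,0,0,1, 0,-0.1,0,0,1, 0,-0.2,0,0,1, 0,-0.22,0,0,1, 0,-0.22,0,0,1]';python3 - <<'E'
from station import env
from h import *
s=env.read_state(); go(s)
E
python3 -m crank '[0,0,0,0,2, 0,0,0,0,3, 0,0,0,0,3]'; python3 -m crank '[-3,0,0,0,3, -8,0,0,0,3, -14,0,0,0,3, -17,0,-4,0,3, -17,0,-8,0,3]'; python3 -m crank '[0,0,0,0,3, 0,0,0,0,3]';python3 - <<'E'
from station import env
from h import *
s=env.read_state(); go(s)
c=env.get_calibration("wrist"); i=env.camera("wrist")
cv2.imwrite("pics/w30.png",i)
cv2.imwrite("pics/z30.png",np.hstack([cv2.resize(i[130:180,290:340],None,fx=7,fy=7,interpolation=cv2.INTER_CUBIC),cv2.resize(i[275:325,290:340],None,fx=7,fy=7,interpolation=cv2.INTER_CUBIC)]))
i=env.camera("side");cv2.imwrite("pics/side16z.png",cv2.resize(i[210:310,290:400],None,fx=5,fy=5,interpolation=cv2.INTER_CUBIC))
i=env.camera("scene");cv2.imwrite("pics/scene16.png",i)
E
```

```text
time_s: 44.35
ee_pos: [0.6223, -0.2602, 0.265]
orientation: [1.288, 1.156, -1.288]
contact_force: [-0.2, 0.2, -0.3]
finger_gap: 0.0163
time_s: 44.98
ee_pos: [0.6201, -0.2599, 0.265]
orientation: [1.289, 1.156, -1.288]
contact_force: [2.1, -0.1, 0.1]
finger_gap: 0.0158
t 44.98 grasp [ 0.6202 -0.2599  0.094 ] yaw -0.108 down [ 5.e-04 -0.e+00 -1.e+00] gap 0.0158 F [ 2.1 -0.1  0.1] j7 0.67
time_s: 45.35
ee_pos: [0.6198, -0.26, 0.2648]
orientation: [1.288, 1.156, -1.289]
contact_force: [-0.1, -0.3, 0.1]
finger_gap: 0.0296
time_s: 45.98
ee_pos: [0.6287, -0.1808, 0.4382]
orientation: [1.292, 1.151, -1.286]
contact_force: [1.1, 1.8, -0.4]
finger_gap: 0.03
time_s: 46.22
ee_pos: [0.6283, -0.1809, 0.4348]
orientation: [1.288, 1.156, -1.289]
contact_force: [-0.3, -0.3, -0.3]
finger_gap: 0.0301
t 46.23 grasp [ 0.6283 -0.181   0.2638] yaw -0.1084 down [-4.e-04 -6.e-04 -1.e+00] gap 0.0301 F [-0.3 -0.3 -0.3] j7 0.45
```

View pics/z30.png

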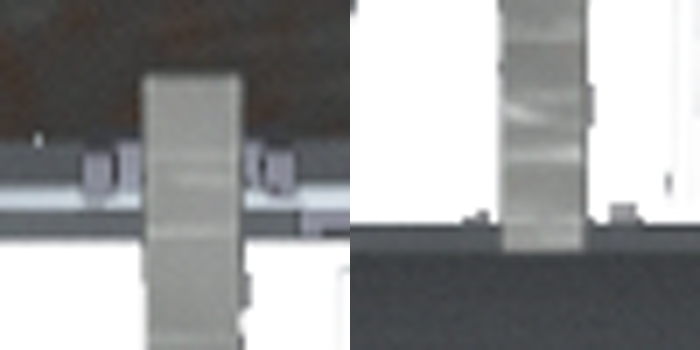

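View pics/side16z.png

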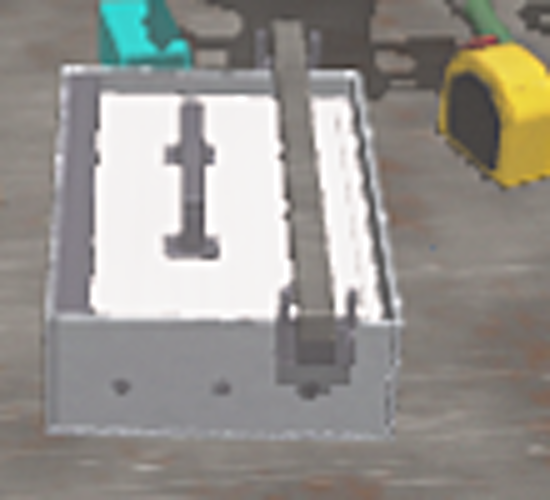

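View pics/w30.png

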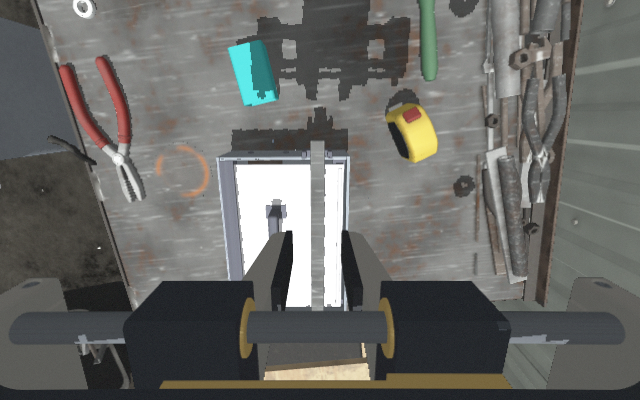

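View pics/scene16.png

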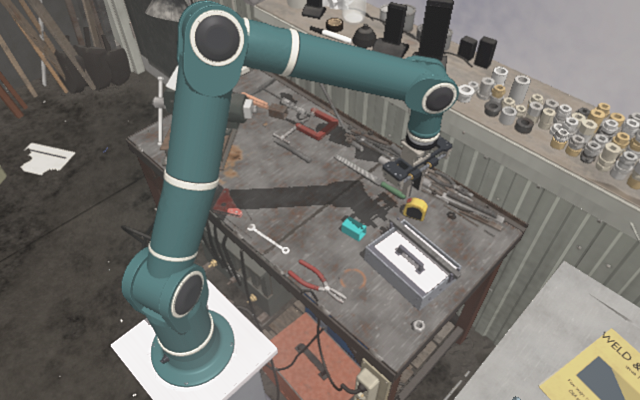

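Run:
```python
from station import env
print(env.job_done())
```

```text
the job is handed in; nothing more can be done
None
```

The job is handed in at about 46 s of the 210 s allowed. All three steps are done in the order asked, and the gripper ended up clear of everything.

- **Tubes:** I packed the three rusty tubes within reach, lying flat on the case floor. One stood close to the vise, so I dragged it clear before lifting it.
- **Cover:** I tilted it on the far rim, hooked its plain edge under the lip and swung it down. The pictures show it inside the rim, and a 20 N press near the bead edge found it firm, its top at about 56.5 mm where 56 mm is expected.
- **Keeper bar:** It rests in both U-brackets. It first sat about 2.4 mm off in x, so I nudged it. It is now centred to about a millimetre, both across the brackets and along its length (the lengthwise check was before the nudge). I felt it touch the bracket bottoms at the expected height, but did not measure its level directly.

**Not packed:** a fourth rusty tube of the same size lies by the vise, about 0.95 m from the base and beyond the stated reach. You listed at most three, so I took it for one of the look-alikes and left it. The turquoise tube and the short bar were also left alone.

**Disagreements:** positions from the scene camera were up to about 10 mm off those from the wrist camera. I relied on the wrist camera, and the contact heights I felt agreed with it. No other check failed.

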